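# Load the sprung stone-tray rack

## Robot

A 7-joint arm with a two-finger parallel gripper is mounted at the origin on the work surface. World frame = base frame: x ahead of the robot, y to its left, z up, the work surface at z = 0. Lengths are in mm, angles in rad, forces in N, time in s.
With the tool pointing down it reaches from about 350 to 900 mm from the base axis. Payload 7.2 kg.
Tool frame: the origin (TCP) lies on the mounting face of the last link; the fingertips stand 182 mm ahead of it and the grasp point (between the pads) lies 163 mm ahead of it; z points along the fingers, y is the line along which they close (so a half turn about z gives the same grasp; the last joint's range is limited). The gripper opens to 88 mm and grips with 3 to 60 N. Pads are 20 mm wide; open, the fingers measure 115 mm over their backs; the gripper's body (75 mm by 178 mm) begins 61 mm behind the grasp point.
Start: joints at [1.039, 0.411, -0.013, 1.596, 0.006, 1.134, -0.082], TCP at [279.58, -558.979, 404.653] pointing down, gripper open.
Joint ranges: [-2.95, 2.95], [-0.29, 1.99], [-1.47, 1.44], [0.14, 2.54], [-1.03, 4.17], [0.13, 1.85], [-2.86, 2.86]. Speed limits (rad/s): [2.39, 2.39, 3.01, 3.01, 3.14, 3.14, 3.14].

## Interface

Orientations are given as a 3x3 rotation matrix whose columns are the frame's x, y, z axes.
In Python, from bench import bot, viewer, sign_off gives the robot as it stands. The module is installed in compiled form; this text tells all that it offers.
- The arm moves only by the tool step_arm, never from a script. Its argument "plan" is a list of rows, each a list of 3 entries, a list of its own where there are three numbers: the finger opening in mm, from 0 to 87.8, then the shift along the world's x, y, z in mm, then the turn, a rotation vector about the world's x, y, z in rad. A call has 1 to 12 rows; each row shifts and turns the commanded pose from where the row before left it; what a row does not reach is not made up. A row lasts 1/12 s, in which the tool goes at most 41.7 mm and 7.16 degrees, less where a joint would pass 70% of its speed; a pose out of reach is approached as far as the arm can. A call is refused whole if a number of a shift passes 41.7 or a number of a turn 0.125, either way. A call with a gripper value outside its range is refused whole. The fingers move at their own pace and stop on an object; "force" is the grip in N (left out, the last holds). Time passes only in rows, so rows that do not move let the fingers close. It gives the time, the measured TCP pose, the force, the opening and the grip force at its end, in the units of the state.
- bot.sense(): the state, without advancing time (a new reading comes with each control period).
- viewer.capture(name): name is "side" or "top" or "wrist"; returns (picture, depth): 480x640x3 uint8, blue, green, red; 480x640 float32, mm along the optical axis (not along the pixel's ray), 0 where there is no reading.
- viewer.calibration(name): a dict with "fx", "fy", "cx", "cy" (pixels), "rvec" (rotation vector, rad) and "tvec" (3), from world to camera coordinates, as OpenCV has them; the wrist camera has in their place "tool_from_camera" (4x4, takes a point from camera to tool coordinates, whose origin is the TCP and whose axes are the flange's). Camera axes: x right, y down, z forward; pixel columns grow to the right and rows downward; lengths in mm; the calibration is good to about 2 mm. The wrist camera is an equidistant fisheye: a pixel r from the principal point sees the ray r / f radians off the axis. A picture is of the moment at which its call begins: read the wrist's pose just before it. calibration takes no time and is no camera call.
- sign_off(): hands the job in; it is judged then, once.
The state is a dict: "time_s": time; "qpos": joint angles; "qd": joint speeds; "joint_efforts": joint torques, N m; "tool_pos": TCP position; "ee_rot": TCP orientation; "contact_force": force on the tool from outside, world axes, zero at the start; "ft_torque": the same for the moment, N m; "finger_gap": finger opening in mm; "gripper_force": force on a finger pad.
Only numpy, scipy, OpenCV 4.12 (cv2) and the standard library are available. Lean on these libraries where they do the work, as an engineer would, in place of code of your own. Each camera call takes 0.05 s, during which the arm holds its last target. There are 200 camera calls.

## Task

Pack the stone trays for the safe: wind the sprung bar of the rack back, slide it sideways behind the keeper so that it stays latched, and only then stack all the trays that are on the bench squarely on the rack, each tray's feet in the sockets below, and close the top tray with the aluminium cover plate while the bar is still latched. Then take the bar off the keeper and ease it down by hand, without letting it snap, so that its roller presses on the cover. Keep the trays level so that no stones spill, and leave the other things on the bench where they are.

Things in the scene. Friction and masses are not known exactly. Their poses are not given: they have to be found in the camera images.
- rack: Grey base plate fixed to the bench, 180 x 170 x 20 mm, four square sockets (11 mm wide, 12 deep) in its top at +-47 mm in x, +-24 mm in y. Origin: on the bench midway between the sockets; plate spans x -70 to 110, y -75 to 95 mm; z up, x towards the bar's hinge (away from the robot), keeper on the +y side. Two brackets, |y| under 19, 82 mm high, hold the hinge rod at x = 75.
- rack_seat (a point): Point midway between the four sockets on top of the base plate, 20 mm above the bench; axes as the rack's. The lowest tray belongs here: feet in the sockets, its underside rests on the plate and its origin is 8 mm below this point. Each further tray (and then the cover) lies 20 mm higher.
- keeper (a point): Inner end of the keeper's steel finger (12 x 12 mm, pointing along the rack's -y) at x = 70, y = 60 mm of the rack, 130 mm above the bench (finger: 124 to 136). It reaches inwards from a post at y = 78 to 90 mm of the rack. The wound bar's +y arm goes behind it, on the +x side.
- bar (a joint): Angle of the sprung bar, rad. 0: rest, level at 70 mm, pointing to the rack's -x and blocking the sockets; grows as the roller is swung up and back (1.57 upright, stop 1.87). A torsion spring returns it: 0.4 N m at 0, +0.4 per rad (4 N at the roller, 11 N wound). Let go, it snaps. Latched: about 1.63. On a covered pile of 2, 3, 4 trays: about 0.08, 0.27, 0.47. U of 8 mm rod, arms at y +-48 mm.
- shuttle (a joint): How far the hinge rod, with the bar, is slid along its axis to the rack's +y (keeper's side), m: 0 to 0.018; takes about 3 N, stays where left. At 0 (up to 0.006) the bar swings clear of the keeper. Wound beyond 1.75 rad, then slid by 0.014 or more, its +y arm lies behind the keeper's finger, which holds it once let go. To free it: wind it on to 1.75, slide to 0.
- bar_hinge (a point): Point on the bar's hinge axis, midway between its arms, 70 mm above the bench, 75 mm from the rack's origin in its x; it moves with the shuttle. Axes as the rack's; the hinge axis is y.
- roller: Black rubber roller, 16 mm in diameter, 78 mm long, turning freely on the bar's cross piece: the bar's handle, pinched from above with one finger in front of it and one behind. Origin: its centre, 105 mm from the hinge axis, midway between the arms; its axis is the rack's y.
- cover: Plain aluminium cover plate, 110 x 64 x 10 mm, flat on top, no sockets; edges from 8 to 18 mm above the origin; gripped across the 64 mm. Four domed feet below, 7 mm across, 8 mm long, at +-47 mm in x, +-24 mm in y. Origin: centre, at the feet's lower ends; x along the 110 mm, z up; a half turn is all one.
- tray1: White tray of cut stones, 110 x 64 mm, sides from 8 to 28 mm above the origin, gripped across the 64 mm. Open corner sockets on top, 10 mm square, 17 deep, take the feet of the next tray or the cover. All alike; may be absent. Four domed feet below, 7 mm across, 8 mm long, at +-47 mm in x, +-24 mm in y. Origin: centre, at the feet's lower ends; x along the 110 mm, z up; a half turn is all one.
- tray2: White tray of cut stones, 110 x 64 mm, sides from 8 to 28 mm above the origin, gripped across the 64 mm. Open corner sockets on top, 10 mm square, 17 deep, take the feet of the next tray or the cover. All alike; may be absent. Four domed feet below, 7 mm across, 8 mm long, at +-47 mm in x, +-24 mm in y. Origin: centre, at the feet's lower ends; x along the 110 mm, z up; a half turn is all one.
- tray3: White tray of cut stones, 110 x 64 mm, sides from 8 to 28 mm above the origin, gripped across the 64 mm. Open corner sockets on top, 10 mm square, 17 deep, take the feet of the next tray or the cover. All alike; may be absent. Four domed feet below, 7 mm across, 8 mm long, at +-47 mm in x, +-24 mm in y. Origin: centre, at the feet's lower ends; x along the 110 mm, z up; a half turn is all one.
- tray4: White tray of cut stones, 110 x 64 mm, sides from 8 to 28 mm above the origin, gripped across the 64 mm. Open corner sockets on top, 10 mm square, 17 deep, take the feet of the next tray or the cover. All alike; may be absent. Four domed feet below, 7 mm across, 8 mm long, at +-47 mm in x, +-24 mm in y. Origin: centre, at the feet's lower ends; x along the 110 mm, z up; a half turn is all one.
- gem_case_a: Black stone case, 50 x 42 x 16 mm, loose on the bench, a bystander. Origin: centre of its underside, z up.
- gem_case_b: White stone case, 56 x 40 x 14 mm, loose on the bench, a bystander. Origin: centre of its underside, z up.
- ring_box: Blue ring box, 48 x 48 x 32 mm, loose on the bench, a bystander. Origin: centre of its underside, z up.
- loupe: Dark loupe, 34 mm across, 24 mm high, loose on the bench, a bystander. Origin: centre of its underside, z up.
- pot_jar: Small glass jar, 44 mm across, 45 mm high, loose on the bench, a bystander. Origin: centre of its underside, z up.
- bench_pin_block: Wooden block, 40 x 40 x 22 mm, loose on the bench, a bystander. Origin: centre of its underside, z up.
There are look-alikes about, which are no part of the job. Of the things that look like the cover, the middle-sized one is meant.

How it is judged (in metres and radians):
On the way, in this order (a step that is already met when the one before it is completed fails the run):
1. the bar is wound back and stays latched behind the keeper with the fingers off it (value of joint bar above 1.5 rad and value of joint shuttle above 0.012 m and contact force between the fingers and roller below 0.3 N), for 0.4 s.
2. all the trays are stacked on the rack, feet in the sockets, with the bar still latched (value of joint bar above 1.5 rad and value of joint shuttle above 0.012 m and horizontal distance between each of tray1, tray2, tray3, tray4 and rack_seat below 0.01 m and angle between each of tray1, tray2, tray3, tray4's own z axis and vertical below 0.05 rad and angle between the x axis of each of tray1, tray2, tray3, tray4 and the x axis of rack_seat, either way round below 0.08 rad and (z of tray1 in the frame of rack_seat between -0.011 and -0.005 m or z of tray1 in the frame of rack_seat between 0.009 and 0.015 m or z of tray1 in the frame of rack_seat between 0.029 and 0.035 m or z of tray1 in the frame of rack_seat between 0.049 and 0.055 m) and (z of tray2 in the frame of rack_seat between -0.011 and -0.005 m or z of tray2 in the frame of rack_seat between 0.009 and 0.015 m or z of tray2 in the frame of rack_seat between 0.029 and 0.035 m or z of tray2 in the frame of rack_seat between 0.049 and 0.055 m) and (z of tray3 in the frame of rack_seat between -0.011 and -0.005 m or z of tray3 in the frame of rack_seat between 0.009 and 0.015 m or z of tray3 in the frame of rack_seat between 0.029 and 0.035 m or z of tray3 in the frame of rack_seat between 0.049 and 0.055 m) and (z of tray4 in the frame of rack_seat between -0.011 and -0.005 m or z of tray4 in the frame of rack_seat between 0.009 and 0.015 m or z of tray4 in the frame of rack_seat between 0.029 and 0.035 m or z of tray4 in the frame of rack_seat between 0.049 and 0.055 m)), for 0.3 s.
3. the cover is seated on the top tray, with the bar still latched (all of step 2 and horizontal distance between cover and rack_seat below 0.01 m and angle between cover's own z axis and vertical below 0.05 rad and angle between the x axis of cover and the x axis of rack_seat, either way round below 0.08 rad and (z of cover in the frame of rack_seat between 0.029 and 0.035 m or z of cover in the frame of rack_seat between 0.049 and 0.055 m or z of cover in the frame of rack_seat between 0.069 and 0.075 m) and z of each of tray1, tray2, tray3, tray4 in the frame of cover below -0.015 m), for 0.3 s.
At the end, for the whole second after the job is handed in: All trays present and the cover on top form one pile seated on the rack (centred within 10 mm, square within 0.08 rad, level within 0.05 rad, seated height within 3 mm); the released bar is off the keeper, its roller pressing on the cover with over 1.5 N; all at rest (horizontal distance between each of tray1, tray2, tray3, tray4, cover and rack_seat below 0.01 m and angle between each of tray1, tray2, tray3, tray4, cover's own z axis and vertical below 0.05 rad and angle between the x axis of each of tray1, tray2, tray3, tray4, cover and the x axis of rack_seat, either way round below 0.08 rad and (z of tray1 in the frame of rack_seat between -0.011 and -0.005 m or z of tray1 in the frame of rack_seat between 0.009 and 0.015 m or z of tray1 in the frame of rack_seat between 0.029 and 0.035 m or z of tray1 in the frame of rack_seat between 0.049 and 0.055 m) and (z of tray2 in the frame of rack_seat between -0.011 and -0.005 m or z of tray2 in the frame of rack_seat between 0.009 and 0.015 m or z of tray2 in the frame of rack_seat between 0.029 and 0.035 m or z of tray2 in the frame of rack_seat between 0.049 and 0.055 m) and (z of tray3 in the frame of rack_seat between -0.011 and -0.005 m or z of tray3 in the frame of rack_seat between 0.009 and 0.015 m or z of tray3 in the frame of rack_seat between 0.029 and 0.035 m or z of tray3 in the frame of rack_seat between 0.049 and 0.055 m) and (z of tray4 in the frame of rack_seat between -0.011 and -0.005 m or z of tray4 in the frame of rack_seat between 0.009 and 0.015 m or z of tray4 in the frame of rack_seat between 0.029 and 0.035 m or z of tray4 in the frame of rack_seat between 0.049 and 0.055 m) and (z of cover in the frame of rack_seat between 0.029 and 0.035 m or z of cover in the frame of rack_seat between 0.049 and 0.055 m or z of cover in the frame of rack_seat between 0.069 and 0.075 m) and z of each of tray1, tray2, tray3, tray4 in the frame of cover below -0.015 m and value of joint bar below 0.62 rad and contact force between roller and cover above 1.5 N and velocity of joint bar between -0.1 and 0.1 rad/s and linear speed of each of tray1, tray2, tray3, tray4, cover below 0.02 m/s); the robot touches nothing.
It fails at once if the bar is let snap down (faster than 4 rad/s in mid-swing, 0.7 to 1.2 rad) on the covered pile (velocity of joint bar below -4 rad/s and value of joint bar between 0.7 and 1.2 rad and horizontal distance between cover and rack_seat below 0.03 m and z of cover in the frame of rack_seat above 0.02 m).
It fails at once if a tray is tipped by more than 0.7 rad, so that its stones spill (angle between any of tray1, tray2, tray3, tray4's own z axis and vertical above 0.7 rad).
It fails at once if a bystander is pushed more than 60 mm away or knocked over (distance of any of gem_case_a, gem_case_b, ring_box, loupe, pot_jar, bench_pin_block from where it was at the start of the episode above 0.06 m or angle between any of gem_case_a, gem_case_b, ring_box, loupe, pot_jar, bench_pin_block's own z axis and vertical above 0.6 rad).
Of tray1, tray2, tray3, tray4 only 2 to 4 are there at a start; the rules pass over those that are not, and their reading is None.
At some moment in a run one of tray1, tray2, tray3, tray4, cover may be knocked a few centimetres aside while the robot is not near it.
It also fails if it takes over 210 s, if anything falls off the work surface, if the arm or the gripper's body presses on something with over 40 N, if the wrist force passes 120 N, or if a joint passes its speed limit or range.

## Working session

There is one attempt and no reset: what is moved stays moved. The work goes in short steps, Python scripts to look and compute and a tool call to move; the robot and the scene stay as the last step left them, time stands still between calls to the robot, and variables do not carry over. Pictures are saved under pics/ and viewed, at most 14 in all, crops included, and the job is handed in when it is done.

Besides the shell and the picture viewer there is one more tool, called after "Emit:" by a JSON object that holds its "name" and its "arguments", one argument or row to a line. step_arm: Moves the arm, as the interface text tells. Its arguments: {"type":"object","properties":{"plan":{"type":"array","items":{"type":"array"}},"force":{"type":"number"}},"required":["plan"]}

```bash
mkdir -p pics; cat > h.py <<'E'
import numpy as np, cv2
from bench import bot, viewer
def cap(n,save=None):
    im,d=viewer.capture(n)
    if save: cv2.imwrite('pics/'+save+'.png',im)
    return im,d
def world(n,d):
    c=viewer.calibration(n);R,_=cv2.Rodrigues(np.array(c['rvec'],float));t=np.array(c['tvec'],float).ravel()
    v,u=np.mgrid[:480,:640]
    P=np.dstack([(u-c['cx'])/c['fx']*d,(v-c['cy'])/c['fy']*d,d]).reshape(-1,3)
    W=((P-t)@R).reshape(480,640,3); W[d==0]=np.nan
    return W
E
python3 - <<'E'
from h import *
for n in('top','side'):
    im,d=cap(n,n+'0'); W=world(n,d); np.save(n+'W.npy',W); np.save(n+'I.npy',im)
    c=viewer.calibration(n);R,_=cv2.Rodrigues(np.array(c['rvec'],float));print(n,c['fx'],-R.T@np.array(c['tvec']).ravel(),R[2])
s=bot.sense();print(s)
E
```

```text
top 617.7234440487688 [ 221.85303621  107.89840555 1530.76967199] [ 0.20205392 -0.00515111 -0.97936085]
side 578.4887308651108 [ 175.89795957 1065.43103797  911.4610049 ] [ 0.25368205 -0.74538003 -0.61648523]
{'time_s': 0.1, 'qpos': array([ 1.03879621,  0.41184118, -0.01273104,  1.59694301,  0.00561709,
        1.1343217 , -0.08218574]), 'qd': array([ 0.00088357, -0.0018488 ,  0.00023944, -0.00227637,  0.00130417,
        0.00167939, -0.0008432 ]), 'joint_efforts': array([ 3.72416864e-03, -5.89095926e+01,  6.44302871e-01, -2.91710794e+01,
       -5.38366672e-02,  1.45986263e-02,  3.31533943e-05]), 'tool_pos': array([ 279.49719051, -558.8096245 ,  403.88673456]), 'ee_rot': array([[ 8.94330727e-01,  4.47405827e-01, -7.59446239e-04],
       [ 4.47406457e-01, -8.94329836e-01,  1.26732654e-03],
       [-1.12186154e-04, -1.47319022e-03, -9.99998909e-01]]), 'contact_force': array([-0.78956071,  0.30323018,  0.2332788 ]), 'ft_torque': array([-0.02374526,  0.02304667,  0.01392035]), 'gripper_force': 0.0, 'finger_gap': 87.649636402817}
```

View pics/top0.png

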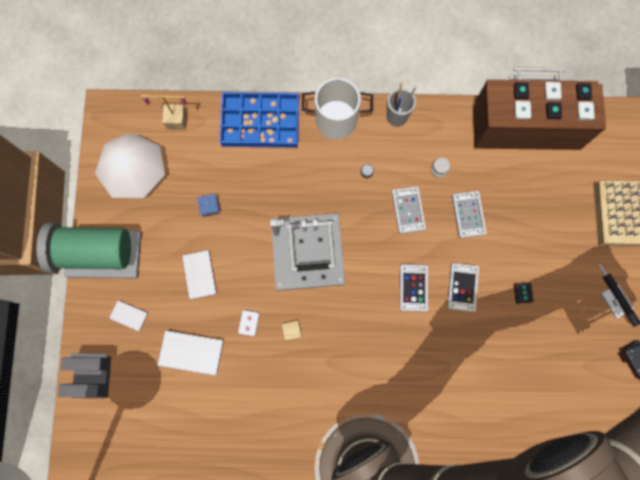

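View pics/side0.png

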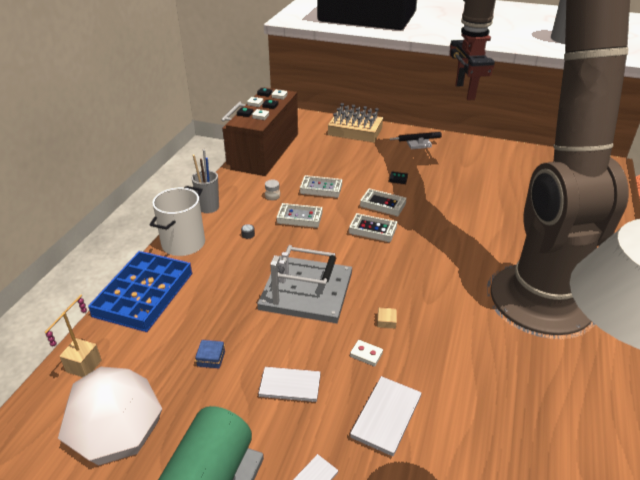

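The top view shows the rack near (308,250) and four tray-like things at (409,210), (469,214), (414,288) and (463,287). Two of those are grey-lined and two black-lined. There are three white plates, and the middle-sized one is at (199,275). I'll measure them and look closer at the trays.

```bash
python3 - <<'E'
from h import *
W=np.load('topW.npy');I=np.load('topI.npy')
S=np.load('sideI.npy')
a=cv2.resize(I[175:325,380:540],None,fx=3.7,fy=3.7,interpolation=cv2.INTER_CUBIC)[:555,:592]
cv2.imwrite('pics/c1.png',a)
z=W[...,2]
m=((z>7)&(z<70)).astype(np.uint8)
n,l,st,ce=cv2.connectedComponentsWithStats(m)
for i in range(1,n):
    if 40<st[i,4]<6000:
        P=W[l==i]; h=np.percentile(P[:,2],[50,95])
        Q=P[P[:,2]>h[1]-30][:,:2]
        r=cv2.minAreaRect(Q.astype(np.float32))
        print(ce[i].round(),st[i,4],'ctr',np.round(r[0],1),'size',np.round(r[1],1),round(r[2],1),h.round(1))
P=W[(z>-20)&(z<5)];print('bench z',np.median(P[:,2]))
E
```

```text
[337.  98.] 410 ctr [901.6  74.1] size [99.1 43.6] 87.1 [39.7 66.8]
[258. 119.] 2559 ctr [862.5 275.4] size [202.4 156.2] 89.0 [24.7 36. ]
[519. 138.] 1274 ctr [ 805.1 -401.6] size [305.6 119.6] 65.2 [39.2 66.7]
[404. 104.] 132 ctr [ 891.9 -101.7] size [36.9 20.9] 7.7 [45.  66.8]
[392. 102.] 42 ctr [899.3 -65.1] size [ 5.2 20.9] 34.4 [45.4 66.2]
[174. 116.] 520 ctr [858.2 494.4] size [52.5 53.4] 89.1 [46.1 53.2]
[395. 119.] 184 ctr [856.6 -80.5] size [59.7 24.7] 80.5 [42.  66.7]
[335. 129.] 372 ctr [834.1  79.2] size [106.   44.1] 83.8 [39.2 66.4]
[139. 176.] 1018 ctr [708.9 582.6] size [136.5 171.9] 50.6 [53.2 68.4]
[440. 167.] 284 ctr [ 732.9 -190.5] size [40.1 39.4] 61.2 [42.2 50.1]
[366. 170.] 157 ctr [724.   -3.6] size [34.4 36.6] 59.9 [23.  28.9]
[617. 213.] 2483 ctr [ 618.6 -639.2] size [106.3 162.4] 89.7 [40.9 59.2]
[408. 210.] 1151 ctr [ 622.5 -110.3] size [116.9  73.5] 11.2 [17.1 29.6]
[468. 214.] 1187 ctr [ 614.7 -263.2] size [118.9  73.3] 7.9 [17.9 30. ]
[208. 204.] 407 ctr [626.2 396.6] size [49.8 49. ] 12.6 [29.9 35.7]
[307. 253.] 4126 ctr [511.2 144.2] size [183.9 171.
[... 189 characters left out ...]
 -242.9] size [ 72.2 113.6] 84.0 [17.5 30.2]
[618. 299.] 918 ctr [ 411.6 -616.3] size [169.   49.5] 27.1 [35.2 44.9]
[413. 287.] 1207 ctr [ 421.4 -119.1] size [ 69.1 116.3] 87.4 [17.1 29.8]
[523. 292.] 379 ctr [ 413.2 -390.8] size [59.6 46.6] 6.9 [16.8 22.6]
[128. 315.] 568 ctr [345.9 579.6] size [81.7 46. ] 67.8 [11.9 16.9]
[248. 322.] 375 ctr [332.5 285.8] size [42.2 56.1] 81.1 [13.4 19. ]
[291. 330.] 278 ctr [315.2 179.7] size [39.6 39.8] 13.1 [21.3 26.6]
[190. 352.] 2046 ctr [258.8 420.9] size [142.6  83.2] 81.6 [21.6 27.2]
[ 93. 373.] 858 ctr [201.8 653. ] size [101.5  90.6] 0.7 [30.5 60.3]
[360. 442.] 2200 ctr [50.3  4.7] size [122.6 225.9] 11.5 [13.7 32. ]
bench z -0.49380603612013546
```

View pics/c1.png

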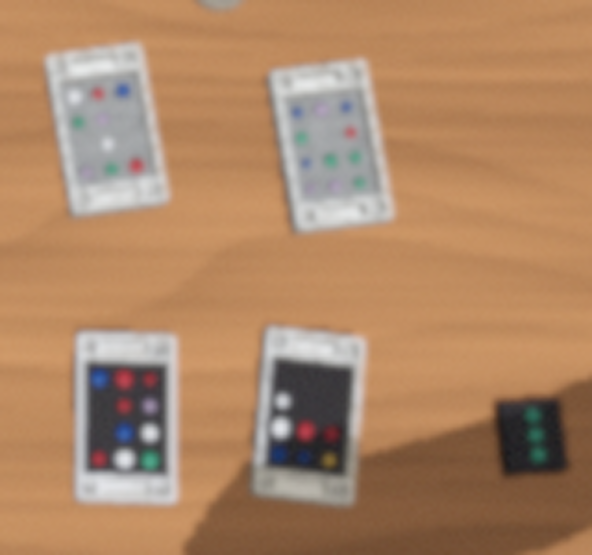

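All four are the same size, with corner sockets on each, so there are four trays. The black case with green dots on the right is a bystander. Next I'll fit exact poses by silhouette.

```bash
cat >> h.py <<'E'
from scipy.optimize import minimize
def fit(n,W,p0,lx,ly,z0,z1,dx=0,dy=0,zmin=6,K=4,pad=25):
    """box silhouette fit: p=(x,y,yaw); box centre at local dx,dy"""
    c=viewer.calibration(n);A=np.array([[c['fx'],0,c['cx']],[0,c['fy'],c['cy']],[0,0,1.]])
    rv=np.array(c['rvec'],float);tv=np.array(c['tvec'],float)
    L=np.array([[dx+sx*lx/2,dy+sy*ly/2,z] for sx in(-1,1) for sy in(-1,1) for z in(z0,z1)])
    def poly(p):
        cc,s=np.cos(p[2]),np.sin(p[2]);Q=L.copy();Q[:,0]=p[0]+cc*L[:,0]-s*L[:,1];Q[:,1]=p[1]+s*L[:,0]+cc*L[:,1]
        return cv2.projectPoints(Q,rv,tv,A,None)[0].reshape(-1,2)
    P=poly(p0);lo=np.floor(P.min(0)-pad/3).astype(int);hi=np.ceil(P.max(0)+pad/3).astype(int)
    z=W[lo[1]:hi[1],lo[0]:hi[0],2]; m=((z>zmin)&(z<z1+12)).astype(np.float32)
    def cost(p):
        q=(poly(p)-lo+.5)*K
        r=np.zeros((m.shape[0]*K,m.shape[1]*K),np.uint8)
        cv2.fillConvexPoly(r,np.round(cv2.convexHull(q.astype(np.float32))*16-8).astype(np.int32),255,cv2.LINE_AA,4)
        r=cv2.resize(r,m.shape[::-1],interpolation=cv2.INTER_AREA)/255.
        return np.abs(r-m).sum()
    best=None
    for k in range(3):
        s=minimize(cost,p0 if best is None else best.x,method='Nelder-Mead',options=dict(initial_simplex=np.array(p0 if best is None else best.x)+np.array([[0,0,0],[5,0,0],[0,5,0],[0,0,.06]])*(1 if k!=1 else -.6),xatol=.02,fatol=.05))
        if best is None or s.fun<best.fun: best=s
    return best.x,best.fun
E
python3 - <<'E'
from h import *
W=np.load('topW.npy');S=np.load('sideW.npy')
ob={'A':(622,-110,.19),'B':(615,-263,.14),'C':(421,-119,-.04),'D':(425,-243,-.1)}
for k,p in ob.items():
  for n,w in(('top',W),('side',S)): 
    r=fit(n,w,p,110,64,8,28);print(k,n,r[0].round(3),round(r[1],1))
for n,w in(('top',W),('side',S)):
  r=fit(n,w,(451,412,.2),110,64,8,18);print('cover',n,r[0].round(3),round(r[1],1))
  r=fit(n,w,(490,134,.08),180,170,0,20,20,10,zmin=8);print('rack',n,r[0].round(3),round(r[1],1))
print(viewer.calibration('wrist'))
# roller region, high points of rack
m=(W[...,2]>60)&(abs(W[...,0]-510)<110)&(abs(W[...,1]-140)<100);print(W[m].min(0),W[m].max(0))
b=W[m]
for i in range(0,len(b),max(1,len(b)//40)):print(b[i].round(),end=' ')
E
```

```text
A top [ 6.21120e+02 -1.08651e+02  1.53000e-01] 154.6
A side [ 6.21857e+02 -1.05573e+02  1.61000e-01] 145.6
B top [ 6.11850e+02 -2.61213e+02  1.47000e-01] 159.2
B side [ 6.12948e+02 -2.58317e+02  1.43000e-01] 41.2
C top [ 4.23372e+02 -1.18704e+02 -2.30000e-02] 135.9
C side [ 4.24081e+02 -1.15389e+02 -1.40000e-02] 389.6
D top [ 4.26058e+02 -2.40311e+02 -1.13000e-01] 173.2
D side [ 4.27021e+02 -2.37448e+02 -1.16000e-01] 375.3
cover top [4.49837e+02 4.11733e+02 2.21000e-01] 98.7
rack top [4.93493e+02 1.32293e+02 9.50000e-02] 1046.6
cover side [4.50575e+02 4.15746e+02 2.19000e-01] 73.9
rack side [4.95246e+02 1.30385e+02 9.90000e-02] 977.2
{'fx': 371.64829954431775, 'fy': 371.64829954431775, 'cx': 321.4043114725844, 'cy': 237.70472438918156, 'tool_from_camera': array([[-1.46741857e-04, -9.63621914e-01, -2.67269127e-01,
         7.43075206e+01],
       [ 9.99998908e-01, -5.34501523e-04,  1.37807044e-03,
         8.42676359e-02],
       [-1.47079463e-03, -2.67268632e-01,  9.63620939e-01,
         1.91623989e+01],
       [ 0.00000000e+00,  0.00000000e+00,  0.00000000e+00,
         1.00000000e+00]])}
[452.31810396  79.84538967  60.19634047] [577.80912359 228.47338742 141.04538489]
[563. 203. 134.] [557. 226. 139.] [575. 115.  71.] [556. 210. 133.] [571. 132.  76.] [553. 224. 135.] [568. 158.  76.] [568. 108.  78.] [551. 203. 133.] [565. 151.  80.] [566. 100.  76.] [563. 185.  76.] [565. 134.  67.] [561. 187.  74.] [563. 125.  69.] [558. 168.  78.] [555. 170.  76.] [550. 219.  74.] [546. 190.  70.] [543.  86.  73.] [532. 187.  68.] [525.  90.  71.] [518.  88.  73.] [510. 182.  70.] [504.  87.  70.] [492. 183.  75.] [484. 181.  77.] [481.  82.  73.] [473.  92.  75.] [470.  94.  82.] [467. 125.  81.] [465. 178.  72.] [466. 123.  75.] [463. 176.  72.] [463. 120.  80.] [461. 173.  67.] [462. 123.  71.] [457. 163.  81.] [459. 113.  72.] [455. 154.  76.] [454. 164.  68.]
```

Emit:
{"name": "step_arm", "arguments": {
  "plan": [
    [87,[10.3,38.2,0],[0,0,0.1203]],
    [87,[10.3,38.2,0],[0,0,0.1203]],
    [87,[10.3,38.2,0],[0,0,0.1203]],
    [87,[10.3,38.2,0],[0,0,0.1203]],
    [87,[10.3,38.2,0],[0,0,0.1203]],
    [87,[10.3,38.2,0],[0,0,0.1203]],
    [87,[10.3,38.2,0],[0,0,0.1203]],
    [87,[10.3,38.2,0],[0,0,0.1203]],
    [87,[10.3,38.2,0],[0,0,0.1203]],
    [87,[10.3,38.2,0],[0,0,0.1203]]
  ]
}}

```text
time_s: 0.93
tool_pos: [382.4, -175.0, 404.6]
ee_rot: [[-0.102, 0.995, -0.0], [0.995, 0.102, -0.0], [-0.0, -0.0, -1.0]]
contact_force: [0.9, -0.6, 0.6]
finger_gap: 87.2
gripper_force: 0.0
```

Emit:
{"name": "step_arm", "arguments": {
  "plan": [
    [87,[10.3,38.2,0],[0,0,0]],
    [87,[10.3,38.2,0],[0,0,0]],
    [87,[10.3,38.2,0],[0,0,0]],
    [87,[10.3,38.2,0],[0,0,0]],
    [87,[10.3,38.2,0],[0,0,0]],
    [87,[10.3,38.2,0],[0,0,0]],
    [87,[10.3,38.2,0],[0,0,0]],
    [87,[10.3,38.2,0],[0,0,0]],
    [87,[0,0,0],[0,0,0]],
    [87,[0,0,0],[0,0,0]]
  ]
}}

```text
time_s: 1.77
tool_pos: [464.8, 130.8, 404.2]
ee_rot: [[-0.101, 0.995, -0.001], [0.995, 0.101, 0.001], [0.001, -0.001, -1.0]]
contact_force: [0.5, 0.1, -0.3]
finger_gap: 86.9
gripper_force: 0.0
```

```bash
cat >> h.py <<'E'
def undist(n=600,f=330.):
    """state, pinhole view of wrist (intrinsics f,n/2) image + world points"""
    s=bot.sense(); im,d=viewer.capture('wrist');c=viewer.calibration('wrist')
    T=np.eye(4);T[:3,:3]=s['ee_rot'];T[:3,3]=s['tool_pos'];T=T@c['tool_from_camera']
    v,u=np.mgrid[:480,:640];x=(u-c['cx'])/c['fx'];y=(v-c['cy'])/c['fy'];r=np.hypot(x,y)+1e-9
    k=np.tan(np.minimum(r,1.4))/r
    P=np.dstack([x*k*d,y*k*d,d])
    W=P@T[:3,:3].T+T[:3,3];W[(d==0)|(r>1.3)]=np.nan
    return s,im,W,T,c
def a_of(s): return np.arctan2(s['ee_rot'][1,0],s['ee_rot'][0,0])
def proj(Q,T,c):
    p=(np.asarray(Q)-T[:3,3])@T[:3,:3];t=np.hypot(p[:,0],p[:,1]);th=np.arctan2(t,p[:,2])/t
    return np.c_[c['cx']+c['fx']*p[:,0]*th,c['cy']+c['fy']*p[:,1]*th]
def loc(Q,p):
    Q=np.atleast_2d(np.asarray(Q,float));cc,s=np.cos(p[2]),np.sin(p[2])
    return np.c_[p[0]+cc*Q[:,0]-s*Q[:,1],p[1]+s*Q[:,0]+cc*Q[:,1],Q[:,2]]
E
python3 - <<'E'
from h import *
s,im,W,T,c=undist();print(s['time_s'],s['tool_pos'].round(1),a_of(s),s['qpos'].round(2),s['contact_force'])
np.savez('w1.npz',im=im,W=W,T=T)
p=(494.4,131.3,.097)
soc=[(x,y,20) for x in(-47,47) for y in(-24,24)]+[(-30,0,78),(-30,39,70),(-30,-39,70),(70,60,136),(-70,-75,20),(-70,95,20),(110,-75,20),(110,95,20)]
for q in proj(loc(soc,p),T,c): cv2.circle(im,tuple(int(v) for v in q.round()),3,(0,0,255),1)
cv2.imwrite('pics/w1.png',im)
E
```

```text
1.7667 [464.8 130.8 404.2] 1.6717723784840124 [ 0.23  0.24 -0.7   1.9   0.17  1.07 -0.44] [ 0.50145266  0.10190686 -0.29676193]
```

View pics/w1.png

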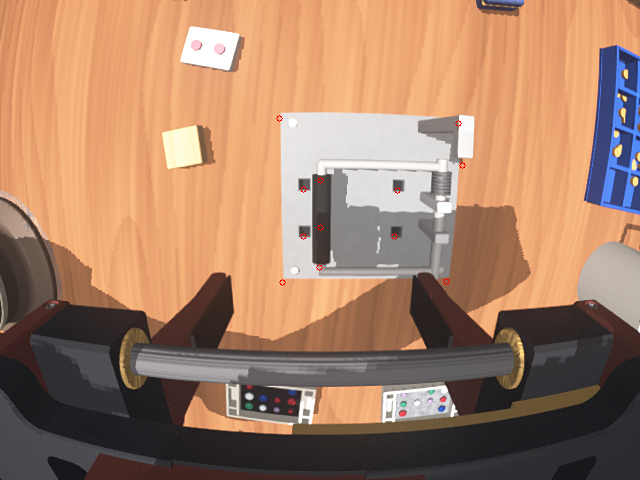

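The wrist view shows the rack with its sockets near (304,185), (398,186), (304,231) and (396,232). My projections sit about 4 px too low, so I'll refine, using the fingertips to check the wrist calibration.

```bash
cat >> h.py <<'E'
def ray(uv,T,c,z):
    uv=np.atleast_2d(uv);x=(uv[:,0]-c['cx'])/c['fx'];y=(uv[:,1]-c['cy'])/c['fy'];r=np.hypot(x,y)+1e-9
    d=np.c_[np.sin(r)*x/r,np.sin(r)*y/r,np.cos(r)]@T[:3,:3].T
    return T[:3,3]+d*((z-T[2,3])/d[:,2])[:,None]
def rigid(L,M):
    L=np.array(L,float)[:,:2];M=np.array(M)[:,:2];l=L-L.mean(0);m=M-M.mean(0)
    a=np.arctan2((l[:,0]*m[:,1]-l[:,1]*m[:,0]).sum(),(l*m).sum());R=np.array([[np.cos(a),-np.sin(a)],[np.sin(a),np.cos(a)]])
    t=M.mean(0)-R@L.mean(0);return np.r_[t,a],np.abs(L@R.T+t-M).max()
E
python3 - <<'E'
from h import *
z=np.load('w1.npz');im,W,T=z['im'],z['W'],z['T'];c=viewer.calibration('wrist')
g=cv2.cvtColor(im,cv2.COLOR_BGR2GRAY)
p=(494.4,131.3,.097)
L=[(x,y,20) for x in(-47,47) for y in(-24,24)]
uv=[]
for q in proj(loc(L,p),T,c):
    x,y=int(q[0])-11,int(q[1])-15;w=g[y:y+24,x:x+24].astype(float)
    m=(w<np.median(w)*.6).astype(np.uint8);n,l,st,ce=cv2.connectedComponentsWithStats(m)
    i=min(range(1,n),key=lambda i:np.hypot(*(ce[i]-[11,11]))+ (100 if not 30<st[i,4]<250 else 0));uv.append(ce[i]+[x,y]);print(st[i],uv[-1].round(1))
M=ray(uv,T,c,20);print(rigid(L,M))
# plate corners + roller points
rp=W[(W[...,2]>66)&(W[...,2]<84)&(np.abs(W[...,0]-464)<14)&(np.abs(W[...,1]-131)<45)];print('roller',len(rp),rp.mean(0),np.median(rp,0),np.nanmax(rp[:,2]))
tip=np.array([[0,s*43.6,182,1] for s in(-1,1)]);
print('tips',proj((tip@np.linalg.inv(np.linalg.inv(np.eye(4))).T@np.eye(4))[:,:3],np.array(c['tool_from_camera']),c))
E
python3 - <<'E'
import cv2
a=cv2.imread('pics/w1.png')[90:300,200:460];cv2.imwrite('pics/w1c.png',cv2.resize(a,None,fx=2.8,fy=2.8,interpolation=2))
E
```

```text
[  7   5  11  11 117] [304. 231.]
[  8   5  11  11 121] [304. 184.]
[ 8  6 10  9 82] [395.7 230.9]
[  8   5  11  11 111] [397.6 185. ]
(array([4.94975868e+02, 1.36859751e+02, 9.98120199e-02]), np.float64(0.31252083550367615))
roller 1833 [465.41455746 133.59556232  76.65535639] [465.43446028 134.05792295  77.12903449] 80.69419898662721
tips [[230.0569316  293.25094028]
 [408.53134913 293.14561602]]
```

View pics/w1c.png

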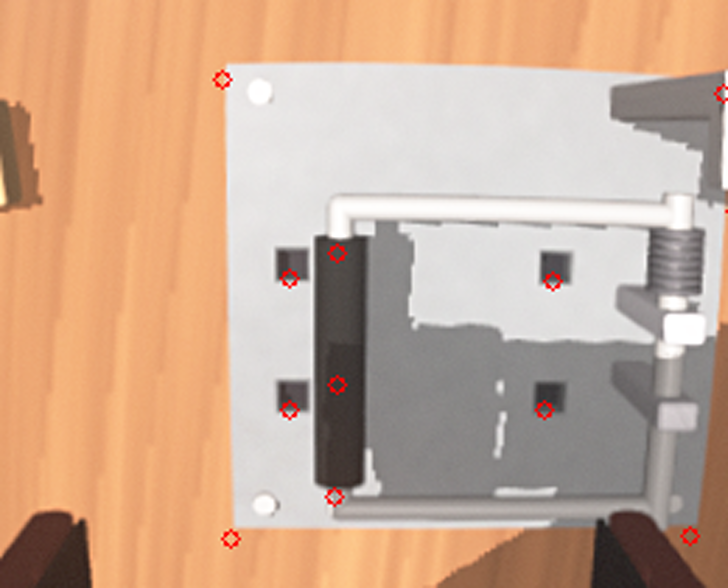

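Emit:
{"name": "step_arm", "arguments": {
  "plan": [
    [87,[0.4,3,-20],[0,0,0]],
    [87,[0,0,-38],[0,0,0]],
    [87,[0,0,-38],[0,0,0]],
    [87,[0,0,-38],[0,0,0]],
    [87,[0,0,-37],[0,0,0]],
    [60,[0,0,0],[0,0,0]],
    [40,[0,0,0],[0,0,0]],
    [14,[0,0,0],[0,0,0]],
    [10,[0,0,0],[0,0,0]],
    [10,[0,0,0],[0,0,0]],
    [10,[0,0,0],[0,0,0]],
    [10,[0,0,0],[0,0,0]]
  ],
  "force": 45
}}

```text
time_s: 2.82
tool_pos: [465.7, 131.6, 234.8]
ee_rot: [[-0.096, 0.995, 0.002], [0.995, 0.096, 0.0], [-0.0, 0.002, -1.0]]
contact_force: [-0.3, -0.0, -0.3]
finger_gap: 44.0
gripper_force: 0.0
```

Emit:
{"name": "step_arm", "arguments": {
  "plan": [
    [10,[0,0,0],[0,0,0]],
    [10,[0,0,0],[0,0,0]],
    [10,[0,0,0],[0,0,0]],
    [10,[0,0,0],[0,0,0]],
    [10,[0,0,0],[0,0,0]],
    [10,[0,0,0],[0,0,0]]
  ]
}}

```text
time_s: 3.32
tool_pos: [464.6, 131.6, 233.3]
ee_rot: [[-0.096, 0.995, -0.002], [0.995, 0.096, -0.001], [-0.0, -0.002, -1.0]]
contact_force: [-4.2, -0.7, -0.2]
finger_gap: 15.1
gripper_force: 45.0
```

```bash
python3 - <<'E'
import numpy as np
t=np.linspace(0,1.84,17);x=105*(1-np.cos(t));z=105*np.sin(t)
for a,b in zip(np.diff(x),np.diff(z)):print([round(a*.995,1),round(a*.0996,1),round(b,1)])
E
```

```text
[np.float64(0.7), np.float64(0.1), np.float64(12.0)]
[np.float64(2.1), np.float64(0.2), np.float64(11.9)]
[np.float64(3.4), np.float64(0.3), np.float64(11.6)]
[np.float64(4.7), np.float64(0.5), np.float64(11.1)]
[np.float64(5.9), np.float64(0.6), np.float64(10.5)]
[np.float64(7.1), np.float64(0.7), np.float64(9.7)]
[np.float64(8.2), np.float64(0.8), np.float64(8.9)]
[np.float64(9.1), np.float64(0.9), np.float64(7.9)]
[np.float64(10.0), np.float64(1.0), np.float64(6.7)]
[np.float64(10.7), np.float64(1.1), np.float64(5.6)]
[np.float64(11.2), np.float64(1.1), np.float64(4.3)]
[np.float64(11.6), np.float64(1.2), np.float64(3.0)]
[np.float64(11.9), np.float64(1.2), np.float64(1.6)]
[np.float64(12.0), np.float64(1.2), np.float64(0.2)]
[np.float64(12.0), np.float64(1.2), np.float64(-1.2)]
[np.float64(11.7), np.float64(1.2), np.float64(-2.5)]
```

Emit:
{"name": "step_arm", "arguments": {
  "plan": [
    [10,[0.7,0.1,12],[0,0,0]],
    [10,[2.1,0.2,11.9],[0,0,0]],
    [10,[3.4,0.3,11.6],[0,0,0]],
    [10,[4.7,0.5,11.1],[0,0,0]],
    [10,[5.9,0.6,10.5],[0,0,0]],
    [10,[7.1,0.7,9.7],[0,0,0]],
    [10,[8.2,0.8,8.9],[0,0,0]],
    [10,[9.1,0.9,7.9],[0,0,0]],
    [10,[10,1,6.7],[0,0,0]],
    [10,[10.7,1.1,5.6],[0,0,0]]
  ]
}}

```text
time_s: 4.15
tool_pos: [525.4, 137.7, 328.8]
ee_rot: [[-0.097, 0.995, -0.007], [0.995, 0.097, -0.002], [-0.001, -0.007, -1.0]]
contact_force: [-9.3, -0.3, 0.8]
finger_gap: 15.5
gripper_force: 45.0
```

Emit:
{"name": "step_arm", "arguments": {
  "plan": [
    [10,[11.2,1.1,4.3],[0,0,0]],
    [10,[11.6,1.2,3],[0,0,0]],
    [10,[11.9,1.2,1.6],[0,0,0]],
    [10,[12,1.2,0.2],[0,0,0]],
    [10,[12,1.2,-1.2],[0,0,0]],
    [10,[11.5,1.2,-2.5],[0,0,0]],
    [10,[0,0,0],[0,0,0]]
  ]
}}

```text
time_s: 4.73
tool_pos: [598.0, 144.8, 334.6]
ee_rot: [[-0.095, 0.995, -0.003], [0.995, 0.095, -0.001], [-0.001, -0.003, -1.0]]
contact_force: [-8.8, -1.2, 10.0]
finger_gap: 14.9
gripper_force: 45.0
```

Emit:
{"name": "step_arm", "arguments": {
  "plan": [
    [10,[-0.3,3.1,0],[0,0,0]],
    [10,[-0.3,3.1,0],[0,0,0]],
    [10,[-0.3,3.1,0],[0,0,0]],
    [10,[-0.3,3.1,0],[0,0,0]],
    [10,[-0.3,3.1,0],[0,0,0]],
    [10,[-0.3,3.1,0],[0,0,0]],
    [10,[0,0,0],[0,0,0]]
  ]
}}

```text
time_s: 5.32
tool_pos: [594.6, 163.2, 335.1]
ee_rot: [[-0.096, 0.995, -0.003], [0.995, 0.096, -0.003], [-0.002, -0.003, -1.0]]
contact_force: [-8.1, -5.0, 8.8]
finger_gap: 15.1
gripper_force: 45.0
```

```bash
python3 - <<'E'
from h import *
s,im,W,T,c=undist();print(s['time_s'],s['tool_pos'].round(1),s['contact_force'].round(1),s['finger_gap'])
cv2.imwrite('pics/w2.png',im)
E
```

```text
5.3167 [594.6 163.2 335.1] [-8.1 -5.   8.8] 15.061350459271093
```

View pics/w2.png

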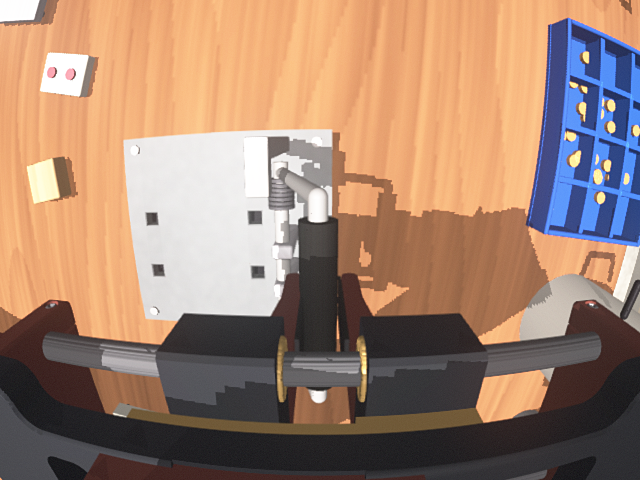

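The wrist view shows the roller gripped at (318,260). The +y arm at (300,185) lies behind the keeper at (257,165), and the sockets at (152,219), (255,217), (158,270) and (257,272) are clear. I'll ease the bar onto the keeper and let go.

Emit:
{"name": "step_arm", "arguments": {
  "plan": [
    [10,[-4.8,-0.5,0.8],[0,0,0]],
    [10,[-4.8,-0.5,0.8],[0,0,0]],
    [10,[-4.8,-0.5,0.8],[0,0,0]],
    [10,[-4.8,-0.5,0.8],[0,0,0]],
    [10,[-4,-0.4,0.7],[0,0,0]],
    [10,[0,0,0],[0,0,0]]
  ]
}}

```text
time_s: 5.87
tool_pos: [573.3, 160.5, 338.7]
ee_rot: [[-0.095, 0.995, 0.003], [0.995, 0.095, 0.0], [0.0, 0.003, -1.0]]
contact_force: [4.6, -0.3, -5.5]
finger_gap: 14.9
gripper_force: 45.1
```

Emit:
{"name": "step_arm", "arguments": {
  "plan": [
    [18,[0,0,0],[0,0,0]],
    [24,[0,0,0],[0,0,0]],
    [30,[0,0,0],[0,0,0]],
    [40,[0,0,0],[0,0,0]],
    [45,[0,0,0],[0,0,0]],
    [50,[0,0,0],[0,0,0]],
    [50,[0,0,20],[0,0,0]],
    [60,[0,0,35],[0,0,0]],
    [87,[-20,0,35],[0,0,0]],
    [87,[-35,0,10],[0,0,0]],
    [87,[-20,0,0],[0,0,0]],
    [87,[0,0,0],[0,0,0]]
  ]
}}

```text
time_s: 6.87
tool_pos: [494.1, 162.3, 440.4]
ee_rot: [[-0.099, 0.995, 0.002], [0.995, 0.099, -0.001], [-0.001, 0.001, -1.0]]
contact_force: [0.2, 0.5, 0.1]
finger_gap: 80.1
gripper_force: 0.0
```

```bash
cat >> h.py <<'E'
def rackfit(im,T,c,p,z=20,dbg=True):
    g=cv2.cvtColor(im,cv2.COLOR_BGR2GRAY);L=[(x,y,z) for x in(-47,47) for y in(-24,24)];uv=[];K=[]
    for l,q in zip(L,proj(loc(L,p),T,c)):
        x,y=int(q[0])-14,int(q[1])-14;w=g[y:y+28,x:x+28].astype(float)
        if w.shape!=(28,28):continue
        m=(w<np.median(w)*.65).astype(np.uint8);n,_,st,ce=cv2.connectedComponentsWithStats(m)
        ok=[i for i in range(1,n) if 25<st[i,4]<260]
        if not ok: continue
        i=min(ok,key=lambda i:np.hypot(*(ce[i]-14)));uv.append(ce[i]+[x,y]);K.append(l)
    return rigid(K,ray(uv,T,c,z)),len(K)
E
python3 - <<'E'
from h import *
s,im,W,T,c=undist();print(s['time_s'],s['tool_pos'].round(1),s['qd'].round(3),a_of(s))
print(rackfit(im,T,c,(495,136,.1)))
b=W[(W[...,2]>150)&(W[...,2]<200)&(abs(W[...,0]-575)<60)&(abs(W[...,1]-150)<60)];print(len(b),np.median(b,0),b.min(0),b.max(0))
np.savez('w3.npz',im=im,W=W,T=T);cv2.imwrite('pics/w3.png',im)
E
```

```text
6.8667 [494.1 162.3 440.4] [-0.006  0.066  0.039 -0.057  0.05  -0.007 -0.002] 1.6696362424615392
((array([4.95434790e+02, 1.37127537e+02, 9.47716231e-02]), np.float64(0.28416168990963797)), 4)
1948 [570.7067607  178.17589945 182.33058376] [562.2697616  135.8644666  150.18993952] [583.87452465 209.93740376 185.99010161]
```

View pics/w3.png

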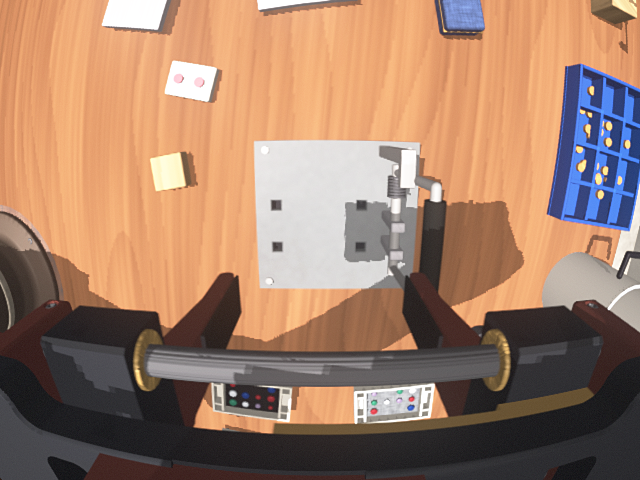

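Bar latched: the roller stands at (434,240) behind the keeper at (408,168), with the fingers off it. On to the first tray, C.

Emit:
{"name": "step_arm", "arguments": {
  "plan": [
    [87,[-5.8,-23.2,-3],[0,0,0.121]],
    [87,[-5.8,-23.2,-3],[0,0,0.121]],
    [87,[-5.8,-23.2,-3],[0,0,0.121]],
    [87,[-5.8,-23.2,-3],[0,0,0.121]],
    [87,[-5.8,-23.2,-3],[0,0,0.121]],
    [87,[-5.8,-23.2,-3],[0,0,0.121]],
    [87,[-5.8,-23.2,-3],[0,0,0.121]],
    [87,[-5.8,-23.2,-3],[0,0,0.121]],
    [87,[-5.8,-23.2,-3],[0,0,0.121]],
    [87,[-5.8,-23.2,-3],[0,0,0.121]],
    [87,[-5.8,-23.2,-3],[0,0,0.121]],
    [87,[-5.8,-23.2,-3],[0,0,0.121]]
  ]
}}

```text
time_s: 7.92
tool_pos: [428.0, -119.0, 402.5]
ee_rot: [[-1.0, 0.017, 0.0], [0.017, 1.0, 0.0], [-0.0, 0.0, -1.0]]
contact_force: [-0.2, 0.1, -1.2]
finger_gap: 86.9
gripper_force: 0.0
```

Emit:
{"name": "step_arm", "arguments": {
  "plan": [
    [87,[0,0,0],[0,0,0]],
    [87,[0,0,0],[0,0,0]],
    [87,[0,0,0],[0,0,0]]
  ]
}}

```text
time_s: 8.17
tool_pos: [428.4, -117.2, 402.8]
ee_rot: [[-1.0, 0.025, 0.0], [0.025, 1.0, 0.001], [-0.0, 0.001, -1.0]]
contact_force: [0.7, -0.9, 0.7]
finger_gap: 87.2
gripper_force: 0.0
```

```bash
cat >> h.py <<'E'
def trayfit(im,W,T,c,p,ztop=28,half=(60,38)):
    """bright top rim pixels, ray-cast to z=ztop, minAreaRect"""
    g=cv2.cvtColor(im,cv2.COLOR_BGR2GRAY).astype(float)
    m=(np.abs(W[...,2]-ztop)<6)&(np.hypot(W[...,0]-p[0],W[...,1]-p[1])<95)
    n,l,st,ce=cv2.connectedComponentsWithStats(m.astype(np.uint8))
    i=1+np.argmax(st[1:,4]);v,u=np.nonzero(l==i)
    Q=ray(np.c_[u,v].astype(float),T,c,ztop)[:,:2].astype(np.float32)
    r=cv2.minAreaRect(Q);b=cv2.boxPoints(r);e=[b[1]-b[0],b[2]-b[1]];e=max(e,key=np.linalg.norm)
    a=np.arctan2(e[1],e[0]);a=(a+np.pi/2)%np.pi-np.pi/2
    return np.r_[r[0],a],sorted(np.round(r[1],1)),len(u)
E
python3 - <<'E'
from h import *
s,im,W,T,c=undist();print(s['time_s'],s['tool_pos'].round(1),a_of(s),s['qpos'].round(2))
print(trayfit(im,W,T,c,(424,-117)),trayfit(im,W,T,c,(426.5,-239)),trayfit(im,W,T,c,(621.5,-107)),trayfit(im,W,T,c,(612,-260)))
cv2.imwrite('pics/w4.png',im);np.savez('w4.npz',im=im,W=W,T=T)
E
```

```text
8.1667 [ 428.4 -117.2  402.8] 3.1161398718745534 [ 0.85  0.17 -0.77  1.98  0.14  1.04  1.57]
(array([ 4.25289185e+02, -1.14222015e+02, -1.41800642e-02]), [np.float64(64.6), np.float64(110.1)], 1875) (array([ 4.28324524e+02, -2.34850708e+02, -1.08833432e-01]), [np.float64(66.6), np.float64(111.4)], 2004) (array([ 575.04803467, -110.5118866 ,    1.53818429]), [np.float64(28.0), np.float64(67.5)], 650) (array([ 656.722229  , -249.98240662,   -1.41277289]), [np.float64(26.2), np.float64(67.8)], 558)
```

View pics/w4.png

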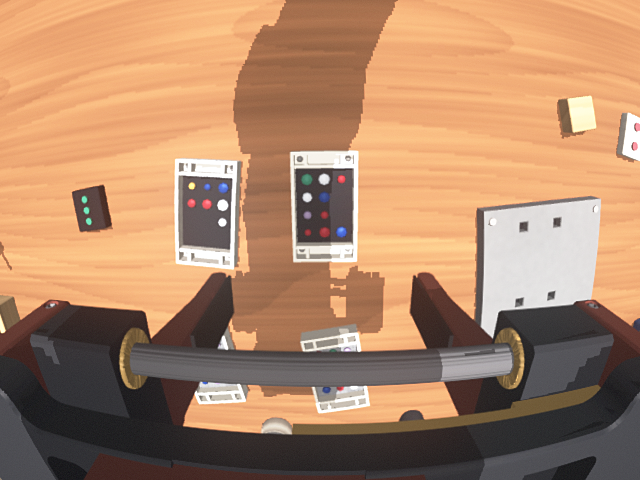

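The tray rims stand out clearly: tray C at about (325,207) and D at (207,213). The fit gives C as 110 x 64.6 mm, centred at (425.3, -114.2). I'll grasp C.

Emit:
{"name": "step_arm", "arguments": {
  "plan": [
    [87,[-3.1,3,-40],[0,0,0.011]],
    [87,[0,0,-41],[0,0,0]],
    [87,[0,0,-41],[0,0,0]],
    [87,[0,0,-41],[0,0,0]],
    [87,[0,0,-30],[0,0,0]],
    [87,[0,0,-17],[0,0,0]],
    [70,[0,0,0],[0,0,0]],
    [58,[0,0,0],[0,0,0]],
    [58,[0,0,0],[0,0,0]],
    [58,[0,0,0],[0,0,0]],
    [58,[0,0,0],[0,0,0]],
    [58,[0,0,0],[0,0,0]]
  ],
  "force": 25
}}

```text
time_s: 9.22
tool_pos: [425.5, -114.3, 194.2]
ee_rot: [[-1.0, 0.012, 0.003], [0.012, 1.0, -0.001], [-0.003, -0.001, -1.0]]
contact_force: [0.4, 0.6, 5.2]
finger_gap: 63.8
gripper_force: 25.0
```

Emit:
{"name": "step_arm", "arguments": {
  "plan": [
    [58,[0,0,25],[0,0,0]],
    [58,[0,0,40],[0,0,0]],
    [58,[8.7,31.4,15],[0,0,0.0139]],
    [58,[8.7,31.4,0],[0,0,0.0139]],
    [58,[8.7,31.4,0],[0,0,0.0139]],
    [58,[8.7,31.4,0],[0,0,0.0139]],
    [58,[8.7,31.4,0],[0,0,0.0139]],
    [58,[8.7,31.4,0],[0,0,0.0139]],
    [58,[8.7,31.4,0],[0,0,0.0139]],
    [58,[9,31.4,0],[0,0,0.0139]],
    [58,[0,0,-20],[0,0,0]],
    [58,[0,0,-20],[0,0,0]]
  ]
}}

```text
time_s: 10.22
tool_pos: [495.3, 139.3, 233.8]
ee_rot: [[-0.995, -0.102, 0.003], [-0.102, 0.995, 0.002], [-0.004, 0.001, -1.0]]
contact_force: [-0.4, -0.4, -2.2]
finger_gap: 64.1
gripper_force: 25.0
```

Emit:
{"name": "step_arm", "arguments": {
  "plan": [
    [58,[0,0,-5],[0,0,0]],
    [58,[0,0,0],[0,0,0]],
    [58,[0,0,0],[0,0,0]]
  ]
}}

```text
time_s: 10.47
tool_pos: [494.7, 136.6, 228.4]
ee_rot: [[-0.995, -0.099, -0.0], [-0.099, 0.995, -0.0], [0.0, -0.0, -1.0]]
contact_force: [-0.6, -0.2, -1.5]
finger_gap: 63.7
gripper_force: 25.0
```

```bash
python3 - <<'E'
from h import *
s,im,W,T,c=undist();print(s['time_s'],s['tool_pos'].round(1),a_of(s),s['qpos'].round(2),s['contact_force'])
print(trayfit(im,W,T,c,(495,137),ztop=s['tool_pos'][2]-192.5+28),s['finger_gap'])
cv2.imwrite('pics/w5.png',im);np.savez('w5.npz',im=im,W=W,T=T)
E
```

```text
10.4667 [494.7 136.6 228.4] -3.042823342218906 [ 0.17  0.55 -0.69  1.99  0.5   0.77  0.85] [-0.62296473 -0.194555   -1.49903929]
(array([477.36334229, 134.89143372,  -1.47138143]), [np.float64(79.6), np.float64(84.3)], 6591) 63.68380725171353
```

View pics/w5.png

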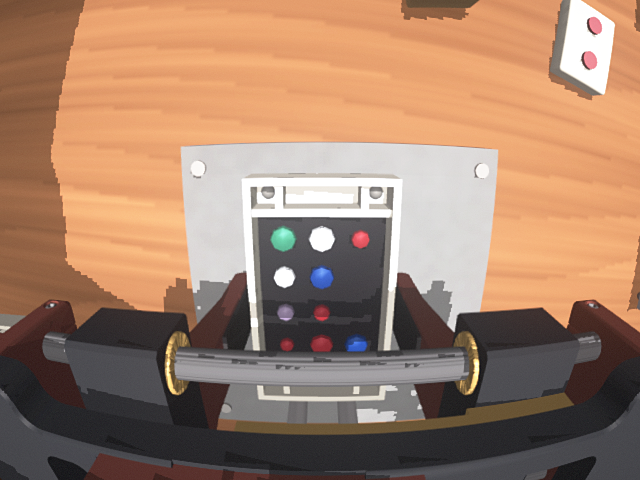

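The tray sits level and square over the plate, with its near rim at (322,180). I'll lower it slowly.

Emit:
{"name": "step_arm", "arguments": {
  "plan": [
    [58,[0.3,0.3,-8],[0,0,0]],
    [58,[0,0,-5],[0,0,0]],
    [58,[0,0,-4],[0,0,0]],
    [58,[0,0,-3],[0,0,0]],
    [58,[0,0,-2],[0,0,0]],
    [58,[0,0,-1],[0,0,0]],
    [58,[0,0,0],[0,0,0]],
    [58,[0,0,0],[0,0,0]]
  ]
}}

```text
time_s: 11.18
tool_pos: [494.8, 137.3, 206.3]
ee_rot: [[-0.995, -0.099, 0.0], [-0.099, 0.995, -0.002], [-0.0, -0.002, -1.0]]
contact_force: [-6.9, -3.1, 20.7]
finger_gap: 63.5
gripper_force: 25.0
```

Emit:
{"name": "step_arm", "arguments": {
  "plan": [
    [66,[0,0,1],[0,0,0]],
    [72,[0,0,0],[0,0,0]],
    [80,[0,0,0],[0,0,0]],
    [87,[0,0,0],[0,0,0]],
    [87,[0,0,0],[0,0,0]],
    [87,[0,0,25],[0,0,0]],
    [87,[0,0,40],[0,0,0]],
    [87,[0,0,40],[0,0,0]],
    [87,[0,0,40],[0,0,0]],
    [87,[0,0,40],[0,0,0]],
    [87,[0,0,0],[0,0,0]],
    [87,[0,0,0],[0,0,0]]
  ]
}}

```text
time_s: 12.18
tool_pos: [495.4, 137.4, 393.0]
ee_rot: [[-0.995, -0.099, 0.005], [-0.099, 0.995, 0.0], [-0.005, -0.0, -1.0]]
contact_force: [-0.3, -0.9, 0.1]
finger_gap: 87.2
gripper_force: 0.0
```

```bash
python3 - <<'E'
from h import *
s,im,W,T,c=undist();print(s['time_s'],s['tool_pos'].round(1),a_of(s))
print(trayfit(im,W,T,c,(495,137),ztop=40))
m=(np.abs(W[...,2]-40)<6)&(abs(W[...,0]-495)<60)&(abs(W[...,1]-137)<45);print(np.median(W[m],0))
print(trayfit(im,W,T,c,(428,-235)))
r=im[:,:];cv2.imwrite('pics/w6.png',im);np.savez('w6.npz',im=im,W=W,T=T)
E
```

```text
12.1833 [495.4 137.4 393. ] -3.042796854033296
(array([4.93664673e+02, 1.36901642e+02, 9.89726782e-02]), [np.float64(64.6), np.float64(109.9)], 2082)
[499.14404731 138.34712498  40.05825492]
(array([ 4.28423462e+02, -2.32786316e+02, -1.09439373e-01]), [np.float64(71.5), np.float64(110.6)], 1296)
```

Emit:
{"name": "step_arm", "arguments": {
  "plan": [
    [87,[-6.7,-37.2,1],[0,0,-0.0208]],
    [87,[-6.7,-37.2,1],[0,0,-0.0208]],
    [87,[-6.7,-37.2,1],[0,0,-0.0208]],
    [87,[-6.7,-37.2,1],[0,0,-0.0208]],
    [87,[-6.7,-37.2,1],[0,0,-0.0208]],
    [87,[-6.7,-37.2,1],[0,0,-0.0208]],
    [87,[-6.7,-37.2,1],[0,0,-0.0208]],
    [87,[-6.7,-37.2,1],[0,0,-0.0208]],
    [87,[-6.7,-37.2,1],[0,0,-0.0208]],
    [87,[-6.7,-37.2,1],[0,0,-0.0208]],
    [87,[0,0,0],[0,0,0]],
    [87,[0,0,0],[0,0,0]]
  ]
}}

```text
time_s: 13.23
tool_pos: [426.9, -236.8, 398.8]
ee_rot: [[-0.994, 0.113, -0.003], [0.113, 0.994, 0.002], [0.003, 0.002, -1.0]]
contact_force: [-0.1, 1.9, 1.2]
finger_gap: 87.2
gripper_force: 0.0
```

Emit:
{"name": "step_arm", "arguments": {
  "plan": [
    [87,[0,0,0],[0,0,0]],
    [87,[0,0,0],[0,0,0]]
  ]
}}

```text
time_s: 13.4
tool_pos: [428.2, -233.4, 400.0]
ee_rot: [[-0.994, 0.106, -0.001], [0.106, 0.994, 0.001], [0.001, 0.001, -1.0]]
contact_force: [-0.4, 0.3, 0.5]
finger_gap: 87.1
gripper_force: 0.0
```

```bash
cat > t.py <<'E'
import sys
from h import *
s,im,W,T,c=undist();print(s['time_s'],s['tool_pos'].round(1),a_of(s),s['ee_rot'][2].round(4),s['qpos'][6].round(2))
z=float(sys.argv[3]) if len(sys.argv)>3 else 28
f=trayfit(im,W,T,c,(float(sys.argv[1]),float(sys.argv[2])),ztop=z);print(f)
p=f[0];d=(p[2]-a_of(s)+np.pi/2)%np.pi-np.pi/2
print('move',(p[:2]-s['tool_pos'][:2]).round(1),'turn',d.round(4),'dz',round(182+z-17.5-s['tool_pos'][2],1))
cv2.imwrite('pics/last.png',im);np.savez('last.npz',im=im,W=W,T=T)
E
python3 t.py 428 -235
```

```text
13.4 [ 428.2 -233.4  400. ] 3.0353660775833444 [ 0.0013  0.0013 -1.    ] 1.71
(array([ 4.28330322e+02, -2.35375122e+02, -1.09063387e-01]), [np.float64(64.5), np.float64(111.0)], 1910)
move [ 0.1 -2. ] turn -0.0028 dz -207.5
```

Emit:
{"name": "step_arm", "arguments": {
  "plan": [
    [87,[0.2,-0.6,-40],[0,0,-0.002]],
    [87,[0,0,-41],[0,0,0]],
    [87,[0,0,-41],[0,0,0]],
    [87,[0,0,-41],[0,0,0]],
    [87,[0,0,-30],[0,0,0]],
    [87,[0,0,-15],[0,0,0]],
    [70,[0,0,0],[0,0,0]],
    [58,[0,0,0],[0,0,0]],
    [58,[0,0,0],[0,0,0]],
    [58,[0,0,0],[0,0,0]],
    [58,[0,0,0],[0,0,0]],
    [58,[0,0,0],[0,0,0]]
  ],
  "force": 25
}}

```text
time_s: 14.45
tool_pos: [428.8, -235.5, 194.2]
ee_rot: [[-0.994, 0.11, 0.003], [0.11, 0.994, -0.001], [-0.003, -0.001, -1.0]]
contact_force: [0.4, 1.4, 5.1]
finger_gap: 63.7
gripper_force: 25.0
```

Emit:
{"name": "step_arm", "arguments": {
  "plan": [
    [58,[0,0,0],[0,0,0]],
    [58,[0,0,0],[0,0,0]]
  ]
}}

```text
time_s: 14.62
tool_pos: [428.9, -235.6, 194.1]
ee_rot: [[-0.994, 0.11, 0.002], [0.11, 0.994, -0.001], [-0.003, -0.001, -1.0]]
contact_force: [0.3, 1.2, 7.7]
finger_gap: 63.7
gripper_force: 25.0
```

Emit:
{"name": "step_arm", "arguments": {
  "plan": [
    [58,[0,0,25],[0,0,0]],
    [58,[0,0,40],[0,0,0]],
    [58,[6.6,37.2,15],[0,0,0.0209]],
    [58,[6.6,37.2,5],[0,0,0.0209]],
    [58,[6.6,37.2,0],[0,0,0.0209]],
    [58,[6.6,37.2,0],[0,0,0.0209]],
    [58,[6.6,37.2,0],[0,0,0.0209]],
    [58,[6.6,37.2,0],[0,0,0.0209]],
    [58,[6.6,37.2,0],[0,0,0.0209]],
    [58,[6.6,37.3,0],[0,0,0.0209]],
    [58,[6.5,37.3,0],[0,0,0.0209]],
    [58,[6.5,37.3,0],[0,0,0.0209]]
  ]
}}

```text
time_s: 15.62
tool_pos: [493.9, 138.4, 278.2]
ee_rot: [[-0.995, -0.099, 0.0], [-0.099, 0.995, -0.001], [-0.0, -0.001, -1.0]]
contact_force: [0.3, -0.5, -1.3]
finger_gap: 64.0
gripper_force: 25.0
```

Emit:
{"name": "step_arm", "arguments": {
  "plan": [
    [58,[0,0,-15],[0,0,0]],
    [58,[0,0,-15],[0,0,0]],
    [58,[0,0,0],[0,0,0]],
    [58,[0,0,0],[0,0,0]],
    [58,[0,0,0],[0,0,0]],
    [58,[0,0,0],[0,0,0]]
  ]
}}

```text
time_s: 16.12
tool_pos: [494.3, 136.5, 248.7]
ee_rot: [[-0.995, -0.097, 0.001], [-0.097, 0.995, 0.0], [-0.001, -0.0, -1.0]]
contact_force: [0.5, -0.9, -1.3]
finger_gap: 64.3
gripper_force: 25.0
```

Emit:
{"name": "step_arm", "arguments": {
  "plan": [
    [58,[0.3,0.4,-8],[0,0,0.0015]],
    [58,[0,0,-5],[0,0,0]],
    [58,[0,0,-4],[0,0,0]],
    [58,[0,0,-3],[0,0,0]],
    [58,[0,0,-2],[0,0,0]],
    [58,[0,0,-1],[0,0,0]],
    [58,[0,0,0],[0,0,0]],
    [58,[0,0,0],[0,0,0]]
  ]
}}

```text
time_s: 16.78
tool_pos: [494.0, 137.4, 226.3]
ee_rot: [[-0.995, -0.1, 0.0], [-0.1, 0.995, -0.002], [-0.0, -0.002, -1.0]]
contact_force: [-7.4, -4.6, 22.0]
finger_gap: 63.7
gripper_force: 25.0
```

Emit:
{"name": "step_arm", "arguments": {
  "plan": [
    [66,[0,0,1],[0,0,0]],
    [72,[0,0,0],[0,0,0]],
    [80,[0,0,0],[0,0,0]],
    [87,[0,0,0],[0,0,0]],
    [87,[0,0,0],[0,0,0]],
    [87,[0,0,25],[0,0,0]],
    [87,[0,0,40],[0,0,0]],
    [87,[0,0,40],[0,0,0]],
    [87,[0,0,40],[0,0,0]],
    [87,[0,0,20],[0,0,0]],
    [87,[0,0,0],[0,0,0]],
    [87,[0,0,0],[0,0,0]]
  ]
}}

```text
time_s: 17.78
tool_pos: [494.4, 137.3, 391.7]
ee_rot: [[-0.995, -0.099, 0.002], [-0.099, 0.995, -0.0], [-0.002, -0.0, -1.0]]
contact_force: [0.2, 0.1, -0.6]
finger_gap: 87.0
gripper_force: 0.0
```

```bash
python3 t.py 495 137 60
```

```text
17.7833 [494.4 137.3 391.7] -3.0421946017268975 [-2.3e-03 -3.0e-04 -1.0e+00] 1.06
(array([4.92595367e+02, 1.36849335e+02, 1.00753307e-01]), [np.float64(64.2), np.float64(110.0)], 2313)
move [-1.8 -0.4] turn 0.0014 dz -167.2
```

Emit:
{"name": "step_arm", "arguments": {
  "plan": [
    [87,[0,-20,15],[0,0,0.0072]],
    [87,[16,-30,0],[0,0,0.0072]],
    [87,[18,-30,0],[0,0,0.0072]],
    [87,[18,-30,0],[0,0,0.0072]],
    [87,[18,-30,0],[0,0,0.0072]],
    [87,[18,-30,0],[0,0,0.0072]],
    [87,[18,-30,0],[0,0,0.0072]],
    [87,[18,-30,0],[0,0,0.0072]],
    [87,[4.3,-11.4,0],[0,0,0]],
    [87,[0,0,0],[0,0,0]],
    [87,[0,0,0],[0,0,0]],
    [87,[0,0,0],[0,0,0]]
  ]
}}

```text
time_s: 18.83
tool_pos: [622.0, -102.3, 404.8]
ee_rot: [[-0.987, -0.159, -0.002], [-0.159, 0.987, 0.001], [0.002, 0.002, -1.0]]
contact_force: [-0.0, 0.2, 0.2]
finger_gap: 87.1
gripper_force: 0.0
```

```bash
python3 t.py 623 -104
```

```text
18.8333 [ 622.  -102.3  404.8] -2.981998006419855 [ 0.0017  0.0017 -1.    ] 1.55
(array([ 6.23456238e+02, -1.03735474e+02,  1.59235716e-01]), [np.float64(64.5), np.float64(110.4)], 1856)
move [ 1.4 -1.5] turn -0.0004 dz -212.3
```

Emit:
{"name": "step_arm", "arguments": {
  "plan": [
    [87,[0.9,-0.8,-40],[0,0,0]],
    [87,[0,0,-41],[0,0,0]],
    [87,[0,0,-41],[0,0,0]],
    [87,[0,0,-41],[0,0,0]],
    [87,[0,0,-32],[0,0,0]],
    [87,[0,0,-17],[0,0,0]],
    [70,[0,0,0],[0,0,0]],
    [58,[0,0,0],[0,0,0]],
    [58,[0,0,0],[0,0,0]],
    [58,[0,0,0],[0,0,0]],
    [58,[0,0,0],[0,0,0]],
    [58,[0,0,0],[0,0,0]]
  ],
  "force": 25
}}

```text
time_s: 19.88
tool_pos: [624.3, -104.5, 195.9]
ee_rot: [[-0.988, -0.157, 0.003], [-0.157, 0.988, -0.0], [-0.003, -0.001, -1.0]]
contact_force: [-0.1, 1.7, 7.5]
finger_gap: 63.9
gripper_force: 25.0
```

Emit:
{"name": "step_arm", "arguments": {
  "plan": [
    [58,[0,0,0],[0,0,0]],
    [58,[0,0,0],[0,0,0]]
  ]
}}

```text
time_s: 20.05
tool_pos: [624.3, -104.5, 195.9]
ee_rot: [[-0.988, -0.157, 0.003], [-0.157, 0.988, -0.0], [-0.003, -0.001, -1.0]]
contact_force: [-1.0, 1.9, 7.7]
finger_gap: 64.3
gripper_force: 25.0
```

Emit:
{"name": "step_arm", "arguments": {
  "plan": [
    [58,[0,0,25],[0,0,0]],
    [58,[0,0,40],[0,0,0]],
    [58,[-26,20,25],[0,0,-0.0145]],
    [58,[-36,20,10],[0,0,-0.0145]],
    [58,[-36,20,0],[0,0,-0.0145]],
    [58,[-31.2,20,0],[0,0,-0.0145]],
    [58,[0,32.3,0],[0,0,0]],
    [58,[0,32.3,0],[0,0,0]],
    [58,[0,32.3,0],[0,0,0]],
    [58,[0,32.3,0],[0,0,0]],
    [58,[0,32.3,0],[0,0,0]]
  ]
}}

```text
time_s: 20.97
tool_pos: [494.6, 137.4, 294.4]
ee_rot: [[-0.995, -0.099, 0.001], [-0.099, 0.995, -0.001], [-0.001, -0.001, -1.0]]
contact_force: [0.4, 0.5, -1.2]
finger_gap: 63.8
gripper_force: 25.0
```

Emit:
{"name": "step_arm", "arguments": {
  "plan": [
    [58,[0,0,-14],[0,0,0]],
    [58,[0,0,-14],[0,0,0]],
    [58,[0,0,0],[0,0,0]],
    [58,[0,0,0],[0,0,0]],
    [58,[0,0,0],[0,0,0]],
    [58,[0,0,0],[0,0,0]]
  ]
}}

```text
time_s: 21.47
tool_pos: [495.2, 135.9, 266.6]
ee_rot: [[-0.995, -0.098, 0.001], [-0.098, 0.995, 0.0], [-0.001, -0.0, -1.0]]
contact_force: [-0.1, 0.5, -1.5]
finger_gap: 64.0
gripper_force: 25.0
```

Emit:
{"name": "step_arm", "arguments": {
  "plan": [
    [58,[0,0.9,-6],[0,0,0.001]],
    [58,[0,0,-5],[0,0,0]],
    [58,[0,0,-4],[0,0,0]],
    [58,[0,0,-3],[0,0,0]],
    [58,[0,0,-2],[0,0,0]],
    [58,[0,0,-0.5],[0,0,0]],
    [58,[0,0,0],[0,0,0]],
    [58,[0,0,0],[0,0,0]]
  ]
}}

```text
time_s: 22.13
tool_pos: [495.0, 137.3, 247.3]
ee_rot: [[-0.995, -0.1, 0.001], [-0.1, 0.995, -0.002], [-0.001, -0.002, -1.0]]
contact_force: [-8.5, -3.7, 28.3]
finger_gap: 64.0
gripper_force: 25.0
```

Seated (expected about 247.9). I'll release, rise and look.

Emit:
{"name": "step_arm", "arguments": {
  "plan": [
    [66,[0,0,1],[0,0,0]],
    [72,[0,0,0],[0,0,0]],
    [80,[0,0,0],[0,0,0]],
    [87,[0,0,0],[0,0,0]],
    [87,[0,0,0],[0,0,0]],
    [87,[0,0,25],[0,0,0]],
    [87,[0,0,40],[0,0,0]],
    [87,[0,0,40],[0,0,0]],
    [87,[0,0,40],[0,0,0]],
    [87,[0,0,14],[0,0,0]],
    [87,[0,0,0],[0,0,0]],
    [87,[0,0,0],[0,0,0]]
  ]
}}

```text
time_s: 23.13
tool_pos: [494.9, 137.1, 405.5]
ee_rot: [[-0.995, -0.1, 0.001], [-0.1, 0.995, -0.0], [-0.001, -0.0, -1.0]]
contact_force: [-0.6, 0.4, -0.8]
finger_gap: 87.0
gripper_force: 0.0
```

```bash
python3 t.py 495 137 80
```

```text
23.1333 [494.9 137.1 405.5] -3.041529503661054 [-1.4e-03 -3.0e-04 -1.0e+00] 1.08
(array([4.92794739e+02, 1.36756989e+02, 9.99484062e-02]), [np.float64(64.0), np.float64(110.6)], 2508)
move [-2.1 -0.3] turn -0.0001 dz -161.0
```

Emit:
{"name": "step_arm", "arguments": {
  "plan": [
    [87,[5,-36,0],[0,0,0.0045]],
    [87,[12.7,-36,0],[0,0,0.0045]],
    [87,[12.7,-36,0],[0,0,0.0045]],
    [87,[12.7,-36,0],[0,0,0.0045]],
    [87,[12.7,-36,0],[0,0,0.0045]],
    [87,[12.7,-36,0],[0,0,0.0045]],
    [87,[12.7,-36,0],[0,0,0.0045]],
    [87,[12.7,-36,0],[0,0,0.0045]],
    [87,[12.7,-36,0],[0,0,0.0045]],
    [87,[12.5,-36,0],[0,0,0.0045]],
    [87,[0,-34,0],[0,0,0]],
    [87,[0,0,0],[0,0,0]]
  ]
}}

```text
time_s: 24.18
tool_pos: [612.7, -265.6, 400.9]
ee_rot: [[-0.991, -0.136, -0.005], [-0.136, 0.991, -0.002], [0.006, -0.001, -1.0]]
contact_force: [-1.0, -0.7, -1.2]
finger_gap: 86.8
gripper_force: 0.0
```

Emit:
{"name": "step_arm", "arguments": {
  "plan": [
    [87,[0,0,0],[0,0,0]],
    [87,[0,0,0],[0,0,0]],
    [87,[0,0,0],[0,0,0]]
  ]
}}

```text
time_s: 24.43
tool_pos: [614.1, -255.1, 404.1]
ee_rot: [[-0.989, -0.147, -0.002], [-0.147, 0.989, 0.001], [0.001, 0.002, -1.0]]
contact_force: [0.7, 1.0, -0.2]
finger_gap: 87.0
gripper_force: 0.0
```

```bash
python3 t.py 614 -257
```

```text
24.4333 [ 614.1 -255.1  404.1] -2.993779065909076 [ 0.0013  0.0017 -1.    ] 1.8
(array([ 6.13947815e+02, -2.56235107e+02,  1.45586014e-01]), [np.float64(64.7), np.float64(111.0)], 1854)
move [-0.1 -1.2] turn -0.0022 dz -211.6
```

Emit:
{"name": "step_arm", "arguments": {
  "plan": [
    [87,[-0.1,-0.2,-40],[0,0,0]],
    [87,[0,0,-41],[0,0,0]],
    [87,[0,0,-41],[0,0,0]],
    [87,[0,0,-41],[0,0,0]],
    [87,[0,0,-32],[0,0,0]],
    [87,[0,0,-17],[0,0,0]],
    [70,[0,0,0],[0,0,0]],
    [58,[0,0,0],[0,0,0]],
    [58,[0,0,0],[0,0,0]],
    [58,[0,0,0],[0,0,0]],
    [58,[0,0,0],[0,0,0]],
    [58,[0,0,0],[0,0,0]]
  ],
  "force": 25
}}

```text
time_s: 25.48
tool_pos: [614.8, -256.9, 195.3]
ee_rot: [[-0.989, -0.145, 0.003], [-0.145, 0.989, -0.001], [-0.003, -0.001, -1.0]]
contact_force: [-0.2, 1.2, 5.9]
finger_gap: 64.0
gripper_force: 25.0
```

Emit:
{"name": "step_arm", "arguments": {
  "plan": [
    [58,[0,0,0],[0,0,0]],
    [58,[0,0,0],[0,0,0]]
  ]
}}

```text
time_s: 25.65
tool_pos: [614.8, -256.9, 195.3]
ee_rot: [[-0.989, -0.145, 0.003], [-0.145, 0.989, -0.001], [-0.003, -0.001, -1.0]]
contact_force: [-0.7, 0.8, 7.0]
finger_gap: 63.9
gripper_force: 25.0
```

Emit:
{"name": "step_arm", "arguments": {
  "plan": [
    [58,[0,0,30],[0,0,0]],
    [58,[0,0,40],[0,0,0]],
    [58,[-24,26,20],[0,0,-0.0112]],
    [58,[-32,25,15],[0,0,-0.0112]],
    [58,[-32,25,10],[0,0,-0.0112]],
    [58,[-31.7,25,0],[0,0,-0.0112]],
    [58,[0,36,0],[0,0,0]],
    [58,[0,36,0],[0,0,0]],
    [58,[0,36,0],[0,0,0]],
    [58,[0,36,0],[0,0,0]],
    [58,[0,36,0],[0,0,0]],
    [58,[0,36,0],[0,0,0]]
  ]
}}

```text
time_s: 26.65
tool_pos: [495.1, 60.3, 308.2]
ee_rot: [[-0.995, -0.1, 0.001], [-0.1, 0.995, -0.001], [-0.001, -0.001, -1.0]]
contact_force: [0.4, -0.2, -1.7]
finger_gap: 63.5
gripper_force: 25.0
```

Emit:
{"name": "step_arm", "arguments": {
  "plan": [
    [58,[0,36,0],[0,0,0]],
    [58,[0,25,0],[0,0,0]],
    [58,[0,15.9,0],[0,0,0]],
    [58,[0,0,-12],[0,0,0]],
    [58,[0,0,-12],[0,0,0]],
    [58,[0,0,0],[0,0,0]],
    [58,[0,0,0],[0,0,0]],
    [58,[0,0,0],[0,0,0]],
    [58,[0,0,0],[0,0,0]]
  ]
}}

```text
time_s: 27.4
tool_pos: [495.8, 134.9, 283.7]
ee_rot: [[-0.995, -0.099, 0.0], [-0.099, 0.995, -0.0], [-0.0, -0.0, -1.0]]
contact_force: [0.5, -1.2, -0.5]
finger_gap: 64.1
gripper_force: 25.0
```

Emit:
{"name": "step_arm", "arguments": {
  "plan": [
    [58,[-0.6,2,0],[0,0,0]],
    [58,[0,0,-5],[0,0,0]],
    [58,[0,0,-4],[0,0,0]],
    [58,[0,0,-4],[0,0,0]],
    [58,[0,0,-3],[0,0,0]],
    [58,[0,0,-1.5],[0,0,0]],
    [58,[0,0,0],[0,0,0]],
    [58,[0,0,0],[0,0,0]]
  ]
}}

```text
time_s: 28.07
tool_pos: [494.8, 138.0, 267.2]
ee_rot: [[-0.995, -0.1, 0.0], [-0.1, 0.995, -0.001], [-0.0, -0.001, -1.0]]
contact_force: [-5.8, -2.4, 15.9]
finger_gap: 63.6
gripper_force: 25.0
```

Emit:
{"name": "step_arm", "arguments": {
  "plan": [
    [66,[0,0,0.5],[0,0,0]],
    [72,[0,0,0],[0,0,0]],
    [80,[0,0,0],[0,0,0]],
    [87,[0,0,0],[0,0,0]],
    [87,[0,0,0],[0,0,0]],
    [87,[0,0,25],[0,0,0]],
    [87,[0,0,40],[0,0,0]],
    [87,[0,0,40],[0,0,0]],
    [87,[0,0,35],[0,0,0]],
    [87,[0,0,0],[0,0,0]],
    [87,[0,0,0],[0,0,0]],
    [87,[0,0,0],[0,0,0]]
  ]
}}

```text
time_s: 29.07
tool_pos: [494.7, 137.5, 406.0]
ee_rot: [[-0.995, -0.1, -0.0], [-0.1, 0.995, -0.001], [0.0, -0.0, -1.0]]
contact_force: [0.3, 0.4, 0.2]
finger_gap: 87.3
gripper_force: 0.0
```

```bash
python3 t.py 495 137 100; python3 - <<'E'
from h import *
for n in('top','side'):
    im,d=cap(n,n+'1');W=world(n,d);p=fit(n,W,(450,413,.22),110,64,8,18);print(n,p)
    r=fit(n,W,(495,137,.1),110,64,20,100,zmin=50);print(n,r)
im=cv2.imread('pics/side1.png');t=cv2.imread('pics/last.png')
cv2.imwrite('pics/m1.png',np.hstack([cv2.resize(im[200:440,180:420],(400,400)),cv2.resize(t[130:450,160:480],(400,400))]))
E
```

```text
29.0667 [494.7 137.5 406. ] -3.041266186865592 [ 4.e-04 -5.e-04 -1.e+00] 1.09
(array([4.93233887e+02, 1.37269638e+02, 9.93696451e-02]), [np.float64(64.5), np.float64(110.5)], 2759)
move [-1.5 -0.2] turn -0.001 dz -141.5
top (array([4.50027044e+02, 4.11775113e+02, 2.16941739e-01]), np.float64(92.8156862745098))
top (array([4.86994088e+02, 1.36781867e+02, 1.84537251e-01]), np.float64(704.8627450980391))
side (array([4.50570827e+02, 4.15752779e+02, 2.19144535e-01]), np.float64(74.89019607843137))
side (array([5.00048473e+02, 1.10832620e+02, 6.86315028e-02]), np.float64(778.7333333333333))
```

View pics/m1.png

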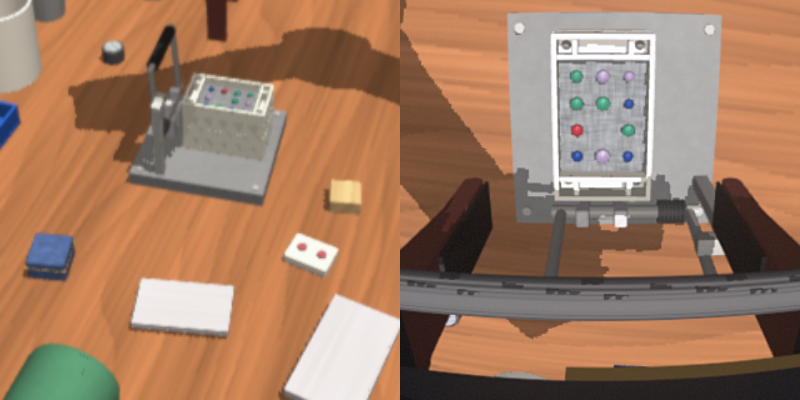

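All four trays are stacked squarely and the bar is still latched. Now the cover plate.

Emit:
{"name": "step_arm", "arguments": {
  "plan": [
    [87,[-4.8,30.9,0],[0,0,0.0132]],
    [87,[-4.8,30.9,0],[0,0,0.0132]],
    [87,[-4.8,30.9,0],[0,0,0.0132]],
    [87,[-4.8,30.9,0],[0,0,0.0132]],
    [87,[-4.8,30.9,0],[0,0,0.0132]],
    [87,[-4.8,30.9,0],[0,0,0.0132]],
    [87,[-4.8,30.9,0],[0,0,0.0132]],
    [87,[-4.8,30.9,0],[0,0,0.0132]],
    [87,[-4.6,30.9,0],[0,0,0.0132]],
    [87,[0,0,0],[0,0,0]],
    [87,[0,0,0],[0,0,0]],
    [87,[0,0,0],[0,0,0]]
  ]
}}

```text
time_s: 30.22
tool_pos: [452.0, 415.5, 405.3]
ee_rot: [[-0.976, -0.218, -0.002], [-0.218, 0.976, -0.002], [0.002, -0.001, -1.0]]
contact_force: [-0.6, 0.4, -0.7]
finger_gap: 87.1
gripper_force: 0.0
```

Emit:
{"name": "step_arm", "arguments": {
  "plan": [
    [87,[0,0,0],[0,0,0]],
    [87,[0,0,0],[0,0,0]]
  ]
}}

```text
time_s: 30.38
tool_pos: [452.7, 414.6, 406.3]
ee_rot: [[-0.976, -0.216, 0.0], [-0.216, 0.976, -0.001], [0.0, -0.001, -1.0]]
contact_force: [-0.1, -0.8, -0.1]
finger_gap: 87.0
gripper_force: 0.0
```

```bash
python3 t.py 451 414 18
```

```text
30.3833 [452.7 414.6 406.3] -2.9242055811653476 [ 2.e-04 -1.e-03 -1.e+00] 0.66
(array([4.52117096e+02, 4.16449554e+02, 2.18439579e-01]), [np.float64(64.6), np.float64(109.3)], 6681)
move [-0.6  1.9] turn 0.0011 dz -223.8
```

Emit:
{"name": "step_arm", "arguments": {
  "plan": [
    [87,[-0.5,1.5,-40],[0,0,0.001]],
    [87,[0,0,-41],[0,0,0]],
    [87,[0,0,-41],[0,0,0]],
    [87,[0,0,-41],[0,0,0]],
    [87,[0,0,-33],[0,0,0]],
    [87,[0,0,-19.5],[0,0,0]],
    [70,[0,0,0],[0,0,0]],
    [58,[0,0,0],[0,0,0]],
    [58,[0,0,0],[0,0,0]],
    [58,[0,0,0],[0,0,0]],
    [58,[0,0,0],[0,0,0]],
    [58,[0,0,0],[0,0,0]]
  ],
  "force": 30
}}

```text
time_s: 31.43
tool_pos: [452.1, 417.9, 193.0]
ee_rot: [[-0.976, -0.218, 0.003], [-0.218, 0.976, 0.002], [-0.003, 0.001, -1.0]]
contact_force: [0.9, -0.3, 6.6]
finger_gap: 63.4
gripper_force: 30.0
```

Emit:
{"name": "step_arm", "arguments": {
  "plan": [
    [58,[0,0,0],[0,0,0]],
    [58,[0,0,0],[0,0,0]]
  ]
}}

```text
time_s: 31.6
tool_pos: [452.1, 417.9, 193.0]
ee_rot: [[-0.976, -0.218, 0.003], [-0.218, 0.976, 0.002], [-0.003, 0.001, -1.0]]
contact_force: [0.2, -0.4, 7.8]
finger_gap: 63.6
gripper_force: 30.0
```

Emit:
{"name": "step_arm", "arguments": {
  "plan": [
    [58,[0,0,30],[0,0,0]],
    [58,[0,0,40],[0,0,0]],
    [58,[0,0,40],[0,0,-0.02]],
    [58,[4,-26,25],[0,0,-0.02]],
    [58,[4.9,-32,0],[0,0,-0.02]],
    [58,[4.9,-32,0],[0,0,-0.02]],
    [58,[4.9,-32,0],[0,0,-0.02]],
    [58,[4.9,-32,0],[0,0,-0.02]],
    [58,[4.9,-32,0],[0,0,0]],
    [58,[4.9,-32,0],[0,0,0]],
    [58,[4.9,-32,0],[0,0,0]],
    [58,[4.6,-30.7,0],[0,0,0]]
  ]
}}

```text
time_s: 32.6
tool_pos: [494.1, 135.0, 326.5]
ee_rot: [[-0.995, -0.1, 0.001], [-0.1, 0.995, -0.001], [-0.001, -0.001, -1.0]]
contact_force: [1.5, -0.3, -2.1]
finger_gap: 63.4
gripper_force: 30.0
```

Emit:
{"name": "step_arm", "arguments": {
  "plan": [
    [58,[0,0,-12],[0,0,0]],
    [58,[0,0,-12],[0,0,0]],
    [58,[0,0,0],[0,0,0]],
    [58,[0,0,0],[0,0,0]],
    [58,[0,0,0],[0,0,0]],
    [58,[0,0,0],[0,0,0]]
  ]
}}

```text
time_s: 33.1
tool_pos: [494.1, 138.2, 302.5]
ee_rot: [[-0.995, -0.103, 0.0], [-0.103, 0.995, 0.001], [-0.001, 0.001, -1.0]]
contact_force: [0.4, 0.5, -1.9]
finger_gap: 63.4
gripper_force: 30.0
```

Emit:
{"name": "step_arm", "arguments": {
  "plan": [
    [58,[0.7,-1,0],[0,0,-0.003]],
    [58,[0,0,-5],[0,0,0]],
    [58,[0,0,-4],[0,0,0]],
    [58,[0,0,-4],[0,0,0]],
    [58,[0,0,-3],[0,0,0]],
    [58,[0,0,-2],[0,0,0]],
    [58,[0,0,0],[0,0,0]],
    [58,[0,0,0],[0,0,0]]
  ]
}}

```text
time_s: 33.77
tool_pos: [494.9, 136.3, 285.2]
ee_rot: [[-0.995, -0.097, 0.0], [-0.097, 0.995, -0.0], [-0.0, -0.0, -1.0]]
contact_force: [-5.8, -0.7, 16.1]
finger_gap: 64.0
gripper_force: 30.0
```

Seated (expected 285). I'll release, rise and check.

Emit:
{"name": "step_arm", "arguments": {
  "plan": [
    [66,[0,0,0.5],[0,0,0]],
    [72,[0,0,0],[0,0,0]],
    [80,[0,0,0],[0,0,0]],
    [87,[0,0,0],[0,0,0]],
    [87,[0,0,0],[0,0,0]],
    [87,[0,0,25],[0,0,0]],
    [87,[0,0,40],[0,0,0]],
    [87,[0,0,40],[0,0,0]],
    [87,[0,0,15],[0,0,0]],
    [87,[0,0,0],[0,0,0]],
    [87,[0,0,0],[0,0,0]],
    [87,[0,0,0],[0,0,0]]
  ]
}}

```text
time_s: 34.77
tool_pos: [494.7, 135.3, 403.4]
ee_rot: [[-0.995, -0.097, -0.002], [-0.097, 0.995, -0.001], [0.002, -0.001, -1.0]]
contact_force: [-0.2, -0.1, -0.1]
finger_gap: 86.9
gripper_force: 0.0
```

```bash
python3 t.py 495 137 110; python3 - <<'E'
from h import *
im,d=cap('side','side2');W=world('side',d)
W2=np.load('last.npz')['W'];m=(abs(W2[...,0]-495)<45)&(abs(W2[...,1]-137)<25)&(W2[...,2]>90);Q=W2[m];A=np.c_[Q[:,:2]-[495,137],np.ones(len(Q))];print(len(Q),np.linalg.lstsq(A,Q[:,2],rcond=None)[0])
b=W[(W[...,2]>160)&(W[...,2]<190)&(abs(W[...,0]-575)<50)&(abs(W[...,1]-150)<70)];print(len(b),np.median(b,0),b.min(0),b.max(0))
cv2.imwrite('pics/m2.png',cv2.resize(im[200:400,220:420],(560,560),interpolation=cv2.INTER_CUBIC))
E
```

```text
34.7667 [494.7 135.3 403.4] -3.0443657975293545 [ 1.6e-03 -5.0e-04 -1.0e+00] 1.07
(array([4.93651184e+02, 1.35924683e+02, 1.01875186e-01]), [np.float64(64.7), np.float64(110.3)], 11466)
move [-1.   0.6] turn 0.0046 dz -128.9
30622 [-3.45064424e+00 -1.34469631e-01  2.15849045e+02]
246 [569.13920485 175.84209314 179.91526205] [560.99409846 112.76152067 160.29264355] [583.31013721 215.55874571 186.40212098]
```

View pics/m2.png

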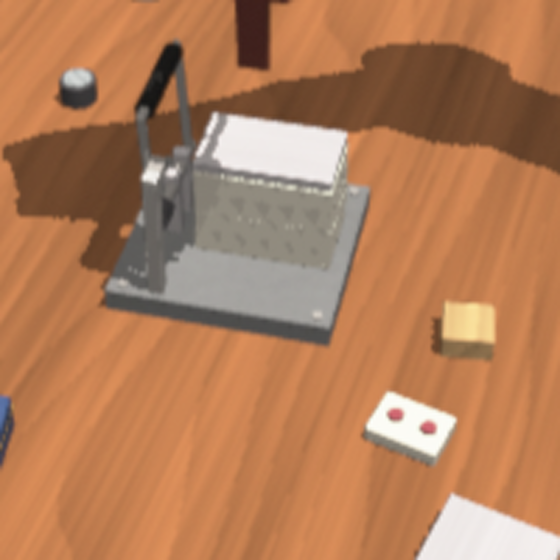

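The cover is seated flush and the bar is still latched. Now I'll turn the tool and go above the roller.

Emit:
{"name": "step_arm", "arguments": {
  "plan": [
    [87,[0,0,10],[0,0,-0.1207]],
    [87,[6,2,0],[0,0,-0.1207]],
    [87,[8,2.5,0],[0,0,-0.1207]],
    [87,[8,2.5,0],[0,0,-0.1207]],
    [87,[8,2.5,0],[0,0,-0.1207]],
    [87,[8,2.5,0],[0,0,-0.1207]],
    [80,[8,2.5,0],[0,0,-0.1207]],
    [75,[8,2.5,0],[0,0,-0.1207]],
    [70,[8,2.5,0],[0,0,-0.1207]],
    [70,[8,2.5,0],[0,0,-0.1207]],
    [70,[9,3,0],[0,0,-0.1207]],
    [70,[0,0,0],[0,0,-0.1207]]
  ]
}}

```text
time_s: 35.87
tool_pos: [575.0, 161.1, 412.6]
ee_rot: [[-0.213, 0.977, -0.002], [0.977, 0.213, -0.0], [0.0, -0.002, -1.0]]
contact_force: [-0.5, 0.3, -0.9]
finger_gap: 70.5
gripper_force: 0.0
```

Emit:
{"name": "step_arm", "arguments": {
  "plan": [
    [70,[0,0,0],[0,0,-0.1207]],
    [70,[0,0,0],[0,0,0]],
    [70,[0,0,0],[0,0,0]],
    [70,[0,0,0],[0,0,0]],
    [70,[0,0,0],[0,0,0]]
  ]
}}

```text
time_s: 36.28
tool_pos: [573.9, 160.7, 414.1]
ee_rot: [[-0.102, 0.995, -0.001], [0.995, 0.102, -0.0], [-0.0, -0.001, -1.0]]
contact_force: [0.5, -0.3, -0.1]
finger_gap: 69.8
gripper_force: 0.0
```

```bash
python3 - <<'E'
from h import *
s,im,W,T,c=undist();print(s['time_s'],s['tool_pos'].round(1),a_of(s),s['finger_gap'],s['qpos'].round(2))
cv2.imwrite('pics/w9.png',im)
g=im.max(2)
m=(g<75)&(W[...,2]>168)&(W[...,2]<190)&(abs(W[...,0]-573)<25)&(abs(W[...,1]-155)<55)
b=W[m];print(len(b),np.median(b,0),b.min(0),b.max(0))
E
```

```text
36.2833 [573.9 160.7 414.1] 1.6728912638146927 69.82860103717992 [-0.02  0.39 -0.45  1.63  0.18  1.16 -0.41]
3034 [574.02967863 166.75137528 182.50369641] [563.21489104 123.55436013 171.43060258] [585.42855321 202.66134653 185.5715823 ]
```

View pics/w9.png

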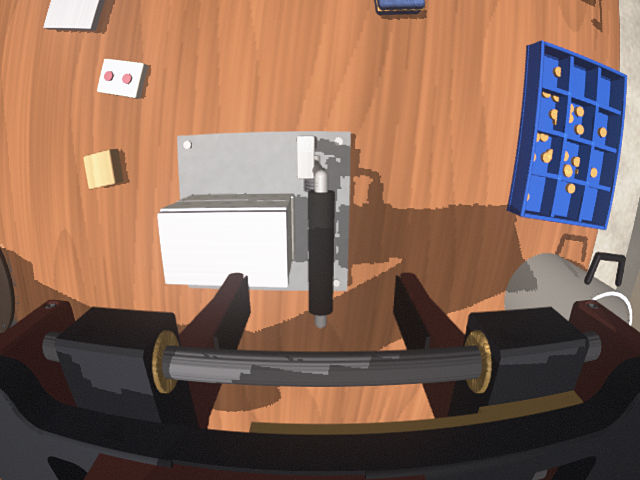

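The wrist view shows the roller centred between the fingers at (320,250), with the covered pile at (226,245). I'll lower and grip it close to the fingertips.

Emit:
{"name": "step_arm", "arguments": {
  "plan": [
    [70,[0,0,-30],[0,0,0]],
    [70,[0,0,-24],[0,0,0]],
    [70,[0,0,-10],[0,0,0]],
    [50,[0,0,0],[0,0,0]],
    [30,[0,0,0],[0,0,0]],
    [10,[0,0,0],[0,0,0]],
    [10,[0,0,0],[0,0,0]],
    [10,[0,0,0],[0,0,0]],
    [10,[0,0,0],[0,0,0]],
    [10,[0,0,0],[0,0,0]],
    [10,[0,0,0],[0,0,0]],
    [10,[0,0,0],[0,0,0]]
  ],
  "force": 50
}}

```text
time_s: 37.33
tool_pos: [574.2, 160.7, 350.8]
ee_rot: [[-0.099, 0.995, 0.001], [0.995, 0.099, 0.0], [0.0, 0.001, -1.0]]
contact_force: [1.9, 0.1, -1.6]
finger_gap: 15.2
gripper_force: 50.0
```

Emit:
{"name": "step_arm", "arguments": {
  "plan": [
    [10,[0,0,0],[0,0,0]],
    [10,[0,0,0],[0,0,0]],
    [10,[0,0,0],[0,0,0]]
  ]
}}

```text
time_s: 37.58
tool_pos: [574.3, 160.8, 350.7]
ee_rot: [[-0.099, 0.995, 0.001], [0.995, 0.099, 0.0], [0.0, 0.001, -1.0]]
contact_force: [2.2, 0.5, 1.1]
finger_gap: 14.8
gripper_force: 50.0
```

Emit:
{"name": "step_arm", "arguments": {
  "plan": [
    [10,[5.2,0.5,-0.6],[0,0,0]],
    [10,[5.2,0.5,-0.7],[0,0,0]],
    [10,[5.2,0.5,-0.9],[0,0,0]],
    [10,[5.2,0.5,-1],[0,0,0]],
    [10,[0,0,0],[0,0,0]],
    [10,[0,0,0],[0,0,0]]
  ]
}}

```text
time_s: 38.08
tool_pos: [593.8, 162.8, 347.6]
ee_rot: [[-0.1, 0.995, -0.004], [0.995, 0.1, -0.001], [-0.001, -0.004, -1.0]]
contact_force: [-7.8, -1.3, 9.6]
finger_gap: 14.8
gripper_force: 50.0
```

Emit:
{"name": "step_arm", "arguments": {
  "plan": [
    [10,[0.3,-3.1,0],[0,0,0]],
    [10,[0.3,-3.1,0],[0,0,0]],
    [10,[0.3,-3.1,0],[0,0,0]],
    [10,[0.3,-3.1,0],[0,0,0]],
    [10,[0.3,-3.1,0],[0,0,0]],
    [10,[0.3,-3.1,0],[0,0,0]],
    [10,[0,0,0],[0,0,0]],
    [10,[0,0,0],[0,0,0]]
  ]
}}

```text
time_s: 38.75
tool_pos: [595.1, 145.2, 347.7]
ee_rot: [[-0.1, 0.995, -0.004], [0.995, 0.1, 0.0], [0.001, -0.004, -1.0]]
contact_force: [-8.3, 1.3, 8.8]
finger_gap: 14.8
gripper_force: 50.0
```

```bash
python3 - <<'E'
from h import *
s,im,W,T,c=undist();print(s['time_s'],s['tool_pos'].round(1),s['contact_force'].round(1))
cv2.imwrite('pics/w10.png',im[100:400,130:530])
g=im.max(2);m=(g<75)&(W[...,2]>165)&(W[...,2]<190)&(abs(W[...,0]-595)<14)&(abs(W[...,1]-160)<75)
b=W[m];print(len(b),np.median(b,0),b.min(0),b.max(0))
t=np.linspace(1.82,.455,17);x=-105*np.cos(t);z=105*np.sin(t)
for a,b in zip(np.diff(x),np.diff(z)):print([float(round(a*.995,1)),float(round(a*.099,1)),float(round(b,1))])
E
```

```text
38.75 [595.1 145.2 347.7] [-8.3  1.3  8.8]
5407 [593.40572648 157.59136694 179.8720784 ] [581.01440045 119.38096768 165.68680209] [608.95383084 187.52256035 189.9944141 ]
[-8.7, -0.9, 1.8]
[-8.8, -0.9, 1.1]
[-8.9, -0.9, 0.3]
[-8.9, -0.9, -0.4]
[-8.8, -0.9, -1.2]
[-8.7, -0.9, -2.0]
[-8.5, -0.8, -2.7]
[-8.2, -0.8, -3.4]
[-7.9, -0.8, -4.1]
[-7.5, -0.8, -4.8]
[-7.1, -0.7, -5.4]
[-6.6, -0.7, -6.0]
[-6.1, -0.6, -6.5]
[-5.5, -0.5, -7.0]
[-4.9, -0.5, -7.5]
[-4.3, -0.4, -7.9]
```

View pics/w10.png

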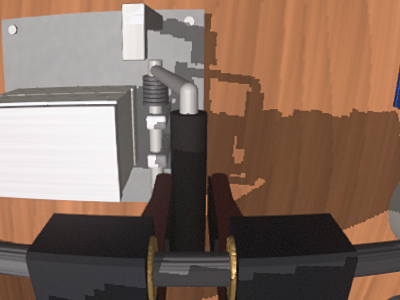

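The arm at crop (180,80) is now clear of the keeper finger at (134,30), and the roller moved 17.7 mm with the tool. I'll ease it down.

Emit:
{"name": "step_arm", "arguments": {
  "plan": [
    [10,[-8.7,-0.9,1.8],[0,0,0]],
    [10,[-8.8,-0.9,1.1],[0,0,0]],
    [10,[-8.9,-0.9,0.3],[0,0,0]],
    [10,[-8.9,-0.9,-0.4],[0,0,0]],
    [10,[-8.8,-0.9,-1.2],[0,0,0]],
    [10,[-8.7,-0.9,-2],[0,0,0]],
    [10,[-8.5,-0.8,-2.7],[0,0,0]]
  ]
}}

```text
time_s: 39.38
tool_pos: [532.6, 139.0, 344.0]
ee_rot: [[-0.101, 0.995, -0.006], [0.995, 0.101, -0.0], [0.0, -0.006, -1.0]]
contact_force: [-11.8, 0.8, 5.0]
finger_gap: 14.9
gripper_force: 50.0
```

Emit:
{"name": "step_arm", "arguments": {
  "plan": [
    [10,[-8.2,-0.8,-3.4],[0,0,0]],
    [10,[-7.9,-0.8,-4.1],[0,0,0]],
    [10,[-7.5,-0.8,-4.8],[0,0,0]],
    [10,[-7.1,-0.7,-5.4],[0,0,0]],
    [10,[-6.6,-0.7,-6],[0,0,0]],
    [10,[-6.1,-0.6,-6.5],[0,0,0]],
    [10,[-5.5,-0.5,-7],[0,0,0]],
    [10,[-4.9,-0.5,-7.5],[0,0,0]],
    [10,[0,0,0],[0,0,0]],
    [10,[0,0,0],[0,0,0]]
  ]
}}

```text
time_s: 40.22
tool_pos: [479.3, 133.0, 298.0]
ee_rot: [[-0.101, 0.995, -0.007], [0.995, 0.101, -0.001], [-0.0, -0.007, -1.0]]
contact_force: [-8.0, 1.9, -2.8]
finger_gap: 15.5
gripper_force: 50.0
```

Emit:
{"name": "step_arm", "arguments": {
  "plan": [
    [10,[-1.3,-0.1,-2.4],[0,0,0]],
    [10,[-1.2,-0.1,-2.2],[0,0,0]],
    [10,[0,0,0],[0,0,0]],
    [10,[0,0,0],[0,0,0]]
  ]
}}

```text
time_s: 40.55
tool_pos: [477.1, 132.8, 294.0]
ee_rot: [[-0.1, 0.995, -0.006], [0.995, 0.1, -0.001], [-0.0, -0.006, -1.0]]
contact_force: [-8.2, 2.1, -1.0]
finger_gap: 14.7
gripper_force: 50.0
```

Emit:
{"name": "step_arm", "arguments": {
  "plan": [
    [14,[0.4,0,-0.8],[0,0,0]],
    [14,[0,0,0],[0,0,0]],
    [14,[0,0,0],[0,0,0]]
  ],
  "force": 6
}}

```text
time_s: 40.8
tool_pos: [477.2, 132.5, 293.7]
ee_rot: [[-0.1, 0.995, -0.007], [0.995, 0.1, -0.002], [-0.001, -0.007, -1.0]]
contact_force: [-11.1, 0.4, 6.7]
finger_gap: 15.7
gripper_force: 6.0
```

Emit:
{"name": "step_arm", "arguments": {
  "plan": [
    [20,[0,0,0],[0,0,0]],
    [26,[0,0,0],[0,0,0]],
    [34,[0,0,0],[0,0,0]],
    [45,[0,0,0],[0,0,0]],
    [50,[0,0,0],[0,0,0]],
    [50,[0,0,10],[0,0,0]],
    [50,[0,0,25],[0,0,0]],
    [50,[0,0,40],[0,0,0]],
    [60,[0,0,40],[0,0,0]],
    [60,[0,0,40],[0,0,0]],
    [60,[0,0,0],[0,0,0]],
    [60,[0,0,0],[0,0,0]]
  ]
}}

```text
time_s: 41.8
tool_pos: [479.7, 132.6, 452.2]
ee_rot: [[-0.099, 0.995, 0.006], [0.995, 0.099, 0.001], [0.0, 0.006, -1.0]]
contact_force: [-0.4, -0.2, -1.4]
finger_gap: 60.0
gripper_force: 0.0
```

```bash
python3 - <<'E'
from h import *
s,im,W,T,c=undist();print(s['time_s'],s['tool_pos'].round(1),s['contact_force'].round(1),trayfit(im,W,T,c,(495,137),ztop=110))
g=im.max(2);m=(g<75)&(W[...,2]>112)&(W[...,2]<135)&(abs(W[...,0]-477)<30)&(abs(W[...,1]-135)<60)
b=W[m];print(len(b),np.median(b,0),b.min(0),b.max(0))
S,_=cap('side')
cv2.imwrite('pics/m3.png',np.hstack([cv2.resize(S[200:400,220:420],(400,400)),cv2.resize(im[100:400,170:470],(400,400))]))
E
```

```text
41.8 [479.7 132.6 452.2] [-0.4 -0.2 -1.4] (array([5.17153015e+02, 1.39017212e+02, 9.68080759e-02]), [np.float64(64.2), np.float64(64.6)], 5001)
3 [485.89722523  99.35610016 123.46669782] [485.09915037  98.86938437 123.16985974] [485.92860371  99.78106547 124.62793616]
```

View pics/m3.png

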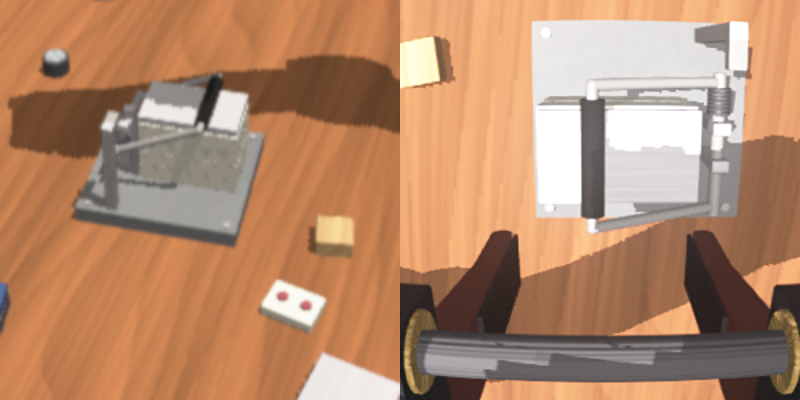

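The roller rests across the cover, at (593,155) in the right-hand image. The pile is square, the bar is off the keeper, and the fingers are clear. I'll hand in.

```bash
python3 -c "
from bench import sign_off
print(sign_off())"
```

```text
the job is handed in; nothing more can be done
None
```

The job is handed in: all four trays are stacked on the rack and covered, and the bar was eased off the keeper by hand so that its roller rests on the cover. The last pictures look right, but I couldn't measure the roller's pressing force, and the hand-in returned no verdict.

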